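Make up two test kits on the lab bench

ROBOT

A 6-joint arm with a two-finger parallel gripper is mounted at the origin on the work surface. World frame = base frame: x ahead of the robot, y to its left, z up, the work surface at z = 0. Lengths are in m, angles in rad, forces in N, time in s.
With the tool pointing down it reaches from about 0.375 to 0.975 m from the base axis. Payload 3.8 kg.
Tool frame: the origin (TCP) lies at the very end of the fingers, on their centre line; the grasp point (between the pads) lies 19 mm behind it; y points along the fingers, x is the direction in which the jaws open and shut, and the axes are right-handed (so a half turn about y gives the same grasp; the last joint's range is limited). The gripper opens to 85 mm and grips with 20 to 120 N. Pads are 22 mm wide; open, the fingers measure 114 mm over their backs; the gripper's body (76 mm by 85 mm) begins 54 mm behind the grasp point. The pads swing forward as they close: fully open they stand 13 mm farther back than shut.
Start: joints at [1.227, 0.264, 1.604, -0, 1.274, -0.037], TCP at [0.204, 0.643, 0.198] pointing down, gripper open.
Joint ranges: [-2.63, 2.63], [-0.94, 2.18], [0.31, 2.57], [-1.31, 4.45], [0, 2.66], [-2.55, 2.55]. Speed limits (rad/s): [2.57, 2.57, 3.14, 3.14, 3.14, 3.14].

INTERFACE

Orientations are given as a rotation vector (axis times angle).
In Python, from workcell import bot, cams gives the robot as it stands.
- The arm moves only by the tool play_rows, never from a script. Its argument "motion" is a list of rows, each a list of 2 entries, a list of its own where there are three numbers: the shift along the world's x, y, z normalised to -1 to 1, where 1 is 400 mm, then the turn, a rotation vector about the world's x, y, z normalised to -1 to 1, where 1 is pi/4 rad. In form: [[[tx, ty, tz], [ax, ay, az]], ...]. A call has 1 to 10 rows; each row is the pose to reach, as a shift and turn from the pose commanded when the call began; what a row does not reach only later rows make up. A row lasts 1/8 s, in which the tool goes at most 62.5 mm and 10.7 degrees, less where a joint would pass 70% of its speed; a pose out of reach is approached as far as the arm can. A call with a number of a shift or a turn outside -1 to 1 is refused whole. A call with a gripper value outside its range is refused whole. "gripper" is the closure, from 0 (fully open) to 1 (shut), set as the call begins (left out, the last holds). The fingers move at their own pace and stop on an object; "squeeze" is the grip in N (left out, the last holds). Time passes only in rows, so rows that repeat a pose let the fingers close. It gives the time, the measured TCP pose, the force and the opening at its end, in the units of the state.
- bot.read_state(): the state, without advancing time (a new reading comes with each control period).
- cams.read_camera(name): name is "scene" or "top" or "wrist"; returns (picture, depth): 400x640x3 uint8, red, green, blue; 400x640 float32, m along the optical axis (not along the pixel's ray), 0 where there is no reading.
- cams.calibration(name): a dict with "mtx" (3x3 intrinsics, pixels), "R" (3x3) and "t" (3): a world point X has camera coordinates R X + t; the wrist camera has in their place "tool_from_camera" (4x4, takes a point from camera to tool coordinates, whose origin is the TCP and whose axes are the tool frame's). Camera axes: x right, y down, z forward; pixel columns grow to the right and rows downward; lengths in m; the calibration is good to about 2 mm. The wrist camera is an equidistant fisheye: a pixel r from the principal point sees the ray r / f radians off the axis. A picture is of the moment at which its call begins: read the wrist's pose just before it. calibration takes no time and is no camera call.
- bot.finish_job(): hands the job in, once; it reports no verdict.
Trained networks look in the newest picture that a camera, given by its name, has taken for a name from the list of things; names that differ only in an ending like _2 or _b are one class to them, and where a whole thing is asked for, a point or a joint stands for the part that bears it (a point fixed in the world has none). Each returns a list of dicts, best first, with "conf" (0 to 1); they miss things now and then, are a little off and sometimes report something else, mostly with a low value. They report only what shows in the picture. A call takes as long as a camera call. They do not tell look-alikes from the thing itself.
- cams.recognise(camera, label): "xyz" ([x, y, z] in m, in the coordinates of the camera as it stood for that picture, good to about 4 mm: the middle of the surface that is visible of it).
- cams.regions_of(camera, label): "mask" (400x640 bool, what is visible of it).
- cams.mark_of(camera, label): "xyz" ([x, y, z] in m, in the coordinates of the camera as it stood for that picture, good to about 4 mm: a listed point, or the origin of a listed thing).
The state is a dict: "time": time; "q": joint angles; "joint_vel": joint speeds; "joint_torque": joint torques, N m; "tool_pos": TCP position; "tcp_rot": TCP orientation; "wrist_force": force on the tool from outside, world axes, zero at the start; "torque": the same for the moment, N m; "width": opening from 0.0 (shut) to 1.0 (fully open).
Only numpy, scipy, OpenCV 4.12 (cv2) and the standard library are available. Lean on these libraries where they do the work, as an engineer would, in place of code of your own. Each camera call takes 0.05 s, during which the arm holds its last target.

TASK

Make up the two test kits from the stock standing on the bench. On the tray with two pads, stand the square metal specimen on the pad beside the tray's handle and the large check weight on the other pad; on the tray with three pads, stand the pull-off dolly on the pad beside the handle, the glue pot on the middle pad and the small check weight on the pad at the other end. Stand each one upright in the middle of its pad and let go, and leave the meter and the mug where they are.

Things in the scene. Friction and masses are not known exactly. Their poses are not given: they have to be found in the camera images.
- tray_two: Fixed flat aluminium tray, 240 mm long (x) by 116 mm (y), floor 4 mm thick, rim 7 mm high in all. A dark loop handle, 32 mm long, is at its -x end, nearer the robot. Origin: centre of the underside. Black round pads, 70 mm across, flush with the floor, in a row along x: two pads, centred at x = -55 mm (beside the handle) and x = +55 mm, both at y = 0.
- tray_three: Fixed flat aluminium tray, 240 mm long (x) by 116 mm (y), floor 4 mm thick, rim 7 mm high in all. A dark loop handle, 32 mm long, is at its -x end, nearer the robot. Origin: centre of the underside. Black round pads, 70 mm across, flush with the floor, in a row along x: three pads, centred at x = -75 mm (beside the handle), x = 0 (middle) and x = +75 mm, all at y = 0.
- specimen_center (a point): Square metal specimen, a plain loose aluminium bar standing on end, 34 x 34 mm and 64 mm tall, about 0.2 kg. x and y axes square to its side faces, z up. Its position is given at its centre, half-way up.
- big_weight_center (a point): Large check weight: loose steel cylinder 44 mm across and 43 mm high with a neck and a knob 26 mm across on top, 64 mm tall in all, about 0.5 kg, standing upright (z up). Its position is given at its centre, half-way up. That is on the cylinder.
- small_weight_center (a point): Small check weight: same shape but smaller, loose steel cylinder 30 mm across and 36 mm high with a neck and a knob 18 mm across on top, 50 mm tall in all, about 0.2 kg, standing upright (z up). Its position is given at its centre, half-way up. That is on the cylinder.
- dolly_center (a point): Pull-off dolly: loose aluminium piece standing on a round foot 50 mm across and 10 mm thick, with a plain round stem 24 mm across rising to 70 mm in all, about 0.12 kg (z up). Its position is given at its centre, half-way up. That is on the stem.
- glue_pot_center (a point): Glue pot: loose round white plastic pot 42 mm across with a closed black screw lid 46 mm across (the upper 18 mm), 56 mm tall in all, about 0.09 kg, standing upright (z up). Its position is given at its centre, half-way up. That is on the pot, 10 mm below the lid.
- meter: Bystander: yellow hand-held meter lying flat at the far side, 76 x 150 x 36 mm; origin at the centre of its underside, long side along its y axis. Not to be moved.
- mug: Bystander: white mug, 80 mm across and 85 mm tall, handle at its +y side; origin at the centre of its underside. Not to be moved.
Not all that is in view belongs to the job. What is shaped like the part that bears specimen_center but purple or red is not meant.

How it is judged:
At the end, for the whole second after the job is handed in: Each of the five things stands upright (within 0.12 rad) on the floor of its tray (height within 6 mm), its centre within 15 mm along and 15 mm across of the middle of its own pad, released and at rest (x of specimen_center in the frame of tray_two between -0.07 and -0.04 m and y of specimen_center in the frame of tray_two between -0.015 and 0.015 m and z of specimen_center in the frame of tray_two between 0.03 and 0.042 m and angle between each of specimen_center, big_weight_center, dolly_center, glue_pot_center, small_weight_center's own z axis and vertical below 0.12 rad and linear speed of each of specimen, big_weight, dolly, glue_pot, small_weight below 0.02 m/s and x of big_weight_center in the frame of tray_two between 0.04 and 0.07 m and y of big_weight_center in the frame of tray_two between -0.015 and 0.015 m and z of big_weight_center in the frame of tray_two between 0.03 and 0.042 m and x of dolly_center in the frame of tray_three between -0.09 and -0.06 m and y of dolly_center in the frame of tray_three between -0.015 and 0.015 m and z of dolly_center in the frame of tray_three between 0.033 and 0.045 m and x of glue_pot_center in the frame of tray_three between -0.015 and 0.015 m and y of glue_pot_center in the frame of tray_three between -0.015 and 0.015 m and z of glue_pot_center in the frame of tray_three between 0.026 and 0.038 m and x of small_weight_center in the frame of tray_three between 0.06 and 0.09 m and y of small_weight_center in the frame of tray_three between -0.015 and 0.015 m and z of small_weight_center in the frame of tray_three between 0.023 and 0.035 m); the robot touches nothing.
It fails at once if the meter or the mug is moved by more than 20 mm (distance of any of meter, mug from where it was at the start of the episode above 0.02 m).
It also fails if it takes over 138 s, if anything falls off the work surface, if the arm or the gripper's body presses on something with over 40 N, if the wrist force passes 120 N, or if a joint passes its speed limit or range.

## Working session

There is one attempt and no reset: what is moved stays moved. The work goes in short steps, Python scripts to look and compute and a tool call to move; the robot and the scene stay as the last step left them, time stands still between calls to the robot, and variables do not carry over. Pictures are saved under pics/ and viewed, and the job is handed in when it is done.

Besides the shell and the picture viewer there is one more tool, called after "Request:" as name(argument=value, ...), one argument or row to a line, values as JSON. play_rows: Moves the arm, as the interface text tells. Its arguments: {"type":"object","properties":{"motion":{"type":"array","items":{"type":"array"}},"gripper":{"type":"number"},"squeeze":{"type":"number"}},"required":["motion"]}

```bash
ls; mkdir -p pics
cat > h.py <<'E'
import numpy as np, cv2
from workcell import bot, cams
def save(n,im): cv2.imwrite('pics/'+n+'.png', cv2.cvtColor(im,cv2.COLOR_RGB2BGR))
def toworld(cam,p):
    c=cams.calibration(cam); return np.array(c['R']).T@(np.array(p)-np.array(c['t']))
def cloud(cam,d):
    c=cams.calibration(cam);K=np.array(c['mtx']);v,u=np.mgrid[:400,:640]
    P=np.stack([(u-K[0,2])/K[0,0]*d,(v-K[1,2])/K[1,1]*d,d],-1)
    return (P-np.array(c['t']))@np.array(c['R'])
E
python3 - <<'E'
from h import *
s=bot.read_state(); print(s)
for n in ['scene','top']:
    im,d=cams.read_camera(n); save(n+'0',im); np.save(n+'0.npy',d)
    for l in ['tray_two','tray_three','specimen_center','big_weight_center','small_weight_center','dolly_center','glue_pot_center','meter','mug']:
        for r in cams.mark_of(n,l): print(n,l,round(r['conf'],2),toworld(n,r['xyz']).round(3))
print(cams.calibration('wrist'))
E
```

```text
pics
{'time': 0.0, 'q': array([ 1.22709947e+00,  2.64775588e-01,  1.60537224e+00, -1.31939581e-05,
        1.27371823e+00, -3.69056221e-02]), 'joint_vel': array([ 0.00107148, -0.00045542,  0.0007417 , -0.00064292, -0.00129448,
        0.0016125 ]), 'joint_torque': array([-1.15246443e-03, -5.15097606e+01, -3.67322409e+01, -8.06748153e-05,
        1.24601190e-02,  2.49008178e-05]), 'tool_pos': array([0.20358694, 0.6427142 , 0.19684796]), 'tcp_rot': array([-1.34017475, -0.97892453,  0.98203731]), 'wrist_force': array([ 0.46770534,  0.63522569, -0.03348348]), 'torque': array([ 0.03166942,  0.01195292, -0.03565832]), 'width': 0.999578330343886}
scene tray_two 0.72 [0.468 0.315 0.002]
scene tray_three 0.66 [ 0.514 -0.326  0.   ]
scene specimen_center 0.97 [ 0.349 -0.079  0.032]
scene specimen_center 0.85 [ 0.437 -0.096  0.034]
scene specimen_center 0.71 [ 0.51  -0.136  0.035]
scene big_weight_center 0.74 [ 0.654 -0.098  0.034]
scene small_weight_center 0.73 [ 0.572 -0.018  0.027]
scene small_weight_center 0.6 [ 0.432 -0.091  0.036]
scene dolly_center 0.69 [0.67  0.113 0.032]
scene dolly_ce
[... 722 characters left out ...]
.663 0.113 0.034]
top dolly_center 0.64 [ 0.57  -0.012  0.021]
top glue_pot_center 0.68 [0.449 0.108 0.027]
top meter 0.73 [0.769 0.029 0.002]
top mug 0.73 [0.764 0.214 0.001]
{'mtx': array([[309.70691629,   0.        , 321.38640306],
       [  0.        , 309.70691629, 201.46171013],
       [  0.        ,   0.        ,   1.        ]]), 'tool_from_camera': array([[ 9.99997658e-01,  2.05212245e-03, -6.88158907e-04,
         3.64993914e-04],
       [ 1.26070895e-03, -2.93802534e-01,  9.55865305e-01,
        -1.76173111e-01],
       [ 1.75936982e-03, -9.55863934e-01, -2.93804433e-01,
         7.46414803e-02],
       [ 0.00000000e+00,  0.00000000e+00,  0.00000000e+00,
         1.00000000e+00]])}
```

View pics/scene0.png

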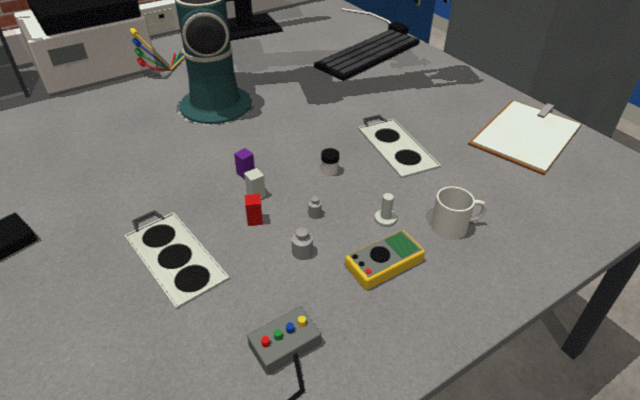

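View pics/top0.png

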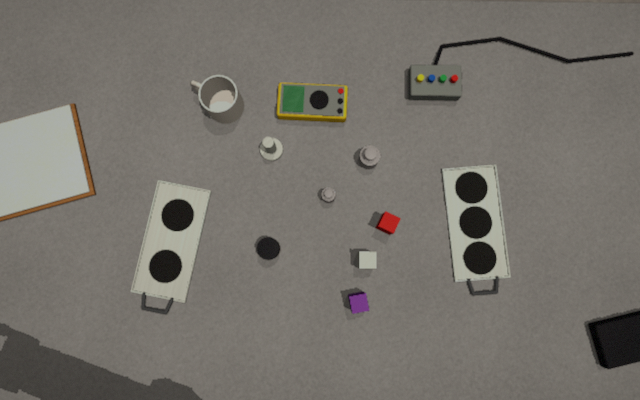

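The specimen candidates are purple (scene 244,162), red (254,209) and plain metal (255,184; top 368,260). I choose the metal one. Next I'll measure precisely and check it in a crop.

Run:
```python
from h import *
im=cv2.imread('pics/top0.png'); 
W=cloud('top',np.load('top0.npy')); Ws=cloud('scene',np.load('scene0.npy'))
c=cams.calibration('top');K=np.array(c['mtx']);R=np.array(c['R']);t=np.array(c['t'])
print('cam',-R.T@t)
def ray(u,v,z):
    d=R.T@np.array([(u-K[0,2])/K[0,0],(v-K[1,2])/K[1,1],1]);o=-R.T@t
    return o+d*(z-o[2])/d[2]
# pads
g=im.max(2)
for (x0,x1,y0,y1) in [(130,215,180,300),(440,512,165,282)]:
    m=np.zeros_like(g);m[y0:y1,x0:x1]=(g[y0:y1,x0:x1]<45)
    n,l,st,ce=cv2.connectedComponentsWithStats(m)
    for i in range(1,n):
        if st[i,4]>400: print('pad',st[i],ce[i],ray(*ce[i],.004).round(4))
obj=dict(spec=(.435,-.093,.064),big=(.654,-.096,.064),small=(.570,-.015,.05),dolly=(.666,.112,.07),pot=(.451,.107,.056),red=(.51,-.137,.064),purple=(.348,-.078,.064))
for n,(x,y,h) in obj.items():
    for nm,w in (('top',W),('scene',Ws)):
        near=np.hypot(w[...,0]-x,w[...,1]-y)<.045
        mt=near&(abs(w[...,2]-h)<.006); p=w[mt]
        if len(p)<4: print(n,nm,len(p));continue
        print(n,nm,len(p),'top mean',p.mean(0).round(4),'mid',((p.max(0)+p.min(0))/2)[:2].round(4),'ext',np.ptp(p,0)[:2].round(3), cv2.minAreaRect((p[:,:2]*1000).astype(np.float32)) if h==.064 else '')
a=cv2.resize(im[130:320,240:420],None,fx=4,fy=4,interpolation=cv2.INTER_CUBIC)[:600];cv2.imwrite('pics/crop.png',a)
```

```text
cam [ 0.43467241 -0.00844023  1.02838843]
pad [162 200  31  31 751] [177.13848202 214.74966711] [0.5205 0.3089 0.004 ]
pad [150 250  31  32 774] [165.01421189 265.95348837] [0.4119 0.3281 0.004 ]
pad [456 172  31  31 739] [470.9188092  187.30852503] [ 0.5914 -0.3186  0.004 ]
pad [460 207  31  31 763] [475.12188729 222.05111402] [ 0.5169 -0.3259  0.004 ]
pad [464 242  32  32 784] [479.4630102  257.55739796] [ 0.4422 -0.3334  0.004 ]
spec top 288 top mean [ 0.4347 -0.0917  0.0647] mid [ 0.4347 -0.0917] ext [0.032 0.032] ((434.66131591796875, -91.71625518798828), (31.5743465423584, 32.22533416748047), 0.9385619163513184)
spec scene 185 top mean [ 0.4388 -0.0933  0.0651] mid [ 0.4358 -0.0921] ext [0.036 0.035] ((435.7191162109375, -92.14675903320312), (36.266563415527344, 35.17241668701172), 1.4115536212921143)
big top 127 top mean [ 0.6501 -0.0963  0.0632] mid [ 0.6502 -0.0963] ext [0.025 0.025] ((650.5245971679688, -96.39884948730469), (24.726057052612305, 24.76595687866211), 46.96746063232422)
big scene 115 top mean [ 0.6534 -0.0979  0.0642] mid [ 0.6527 -0.0973] ext [0.028 0.025] ((6
[... 682 characters left out ...]
1341] ext [0.042 0.042] ((510.20513916015625, -134.2671661376953), (34.29429626464844, 33.810638427734375), 66.28559112548828)
red scene 209 top mean [ 0.5146 -0.1367  0.0653] mid [ 0.5123 -0.1353] ext [0.041 0.043] ((512.3563842773438, -135.49911499023438), (33.88188934326172, 36.5068359375), 64.61569213867188)
purple top 309 top mean [ 0.3498 -0.0754  0.0647] mid [ 0.3499 -0.0757] ext [0.037 0.038] ((349.6924133300781, -75.52025604248047), (33.952064514160156, 33.98979187011719), 11.840774536132812)
purple scene 166 top mean [ 0.354  -0.0768  0.0649] mid [ 0.352  -0.0754] ext [0.041 0.039] ((351.9853210449219, -75.02223205566406), (35.477386474609375, 38.021827697753906), 9.80461597442627)
```

View pics/crop.png

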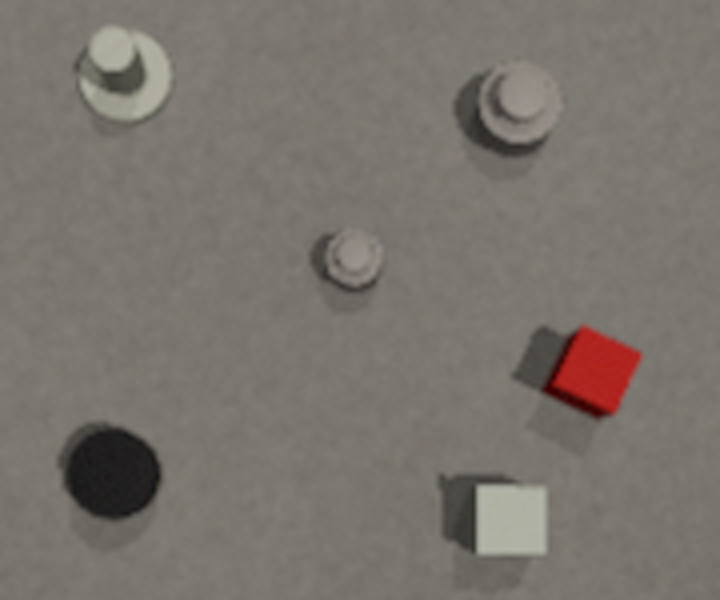

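Run:
```python
from h import *
from scipy.spatial.transform import Rotation as Ro
s=bot.read_state(); print(Ro.from_rotvec(s['tcp_rot']).as_matrix().round(3), s['tool_pos'])
```

```text
[[ 0.302  0.    -0.953]
 [ 0.953  0.     0.302]
 [ 0.    -1.     0.   ]] [0.20383714 0.64348127 0.19820844]
```

Request:
play_rows(
  motion=[
    [[0.375,-0.75,0],[0,0,0.392]],
    [[0.375,-0.75,0],[0,0,0.392]],
    [[0.375,-0.75,0],[0,0,0.392]],
    [[0.375,-0.75,0],[0,0,0.392]],
    [[0.375,-0.75,0],[0,0,0.392]],
    [[0.375,-0.75,0],[0,0,0.392]],
    [[0.375,-0.75,0],[0,0,0.392]],
  ],
  gripper=0,
  squeeze=30,
)

```text
time: 1.88
tool_pos: [0.3546, 0.3422, 0.1985]
tcp_rot: [-1.21, -1.208, 1.207]
wrist_force: [-0.7, 0.6, -0.3]
width: 1.001
```

Request:
play_rows(
  motion=[
    [[0.251,-0.588,0],[0,0,0]],
    [[0.251,-0.588,0],[0,0,0]],
    [[0.251,-0.588,0],[0,0,0]],
    [[0.251,-0.588,0],[0,0,0]],
    [[0.251,-0.588,-0.1],[0,0,0]],
    [[0.251,-0.588,-0.2],[0,0,0]],
    [[0.251,-0.588,-0.3],[0,0,0]],
    [[0.251,-0.588,-0.4325],[0,0,0]],
    [[0.251,-0.588,-0.4325],[0,0,0]],
    [[0.251,-0.588,-0.4325],[0,0,0]],
  ],
)

```text
time: 3.12
tool_pos: [0.4554, 0.1092, 0.0265]
tcp_rot: [-1.209, -1.212, 1.21]
wrist_force: [0.4, 0.5, 1.2]
width: 0.995
```

Run:
```python
from h import *
im,d=cams.read_camera('wrist'); save('w1',im); print(bot.read_state()['tool_pos'])
im,d=cams.read_camera('scene'); save('s1',cv2.resize(im[100:250,220:460],None,fx=3,fy=3))
```

```text
[0.4564304  0.10924637 0.02741689]
```

View pics/w1.png

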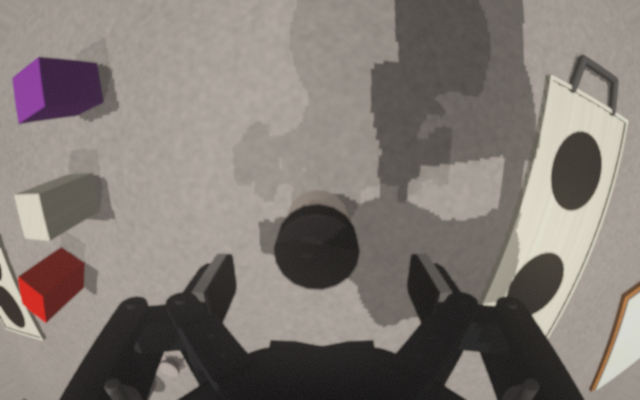

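View pics/s1.png

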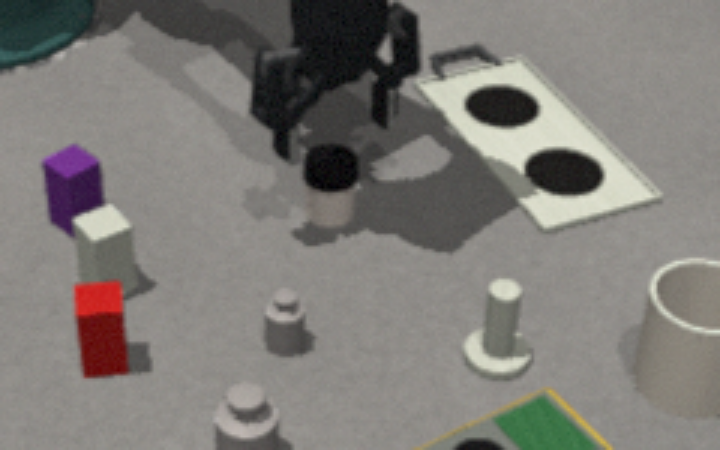

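```bash
cat >> h.py <<'E'
def projw(p):
    c=cams.calibration('wrist');T=np.linalg.inv(np.array(c['tool_from_camera']));K=c['mtx']
    q=T[:3,:3]@np.array(p)+T[:3,3]; th=np.arctan2(np.hypot(q[0],q[1]),q[2]); a=np.arctan2(q[1],q[0])
    return K[0][2]+K[0][0]*th*np.cos(a), K[1][2]+K[1][1]*th*np.sin(a)
E
python3 - <<'E'
from h import *
for z in (-.01,0,.01): print(z,projw([0,-.029,z]),projw([.023,-.029,z]),projw([0,-.019,z]))
E
```

```text
-0.01 (np.float64(320.9615987596639), np.float64(270.7125825356443)) (np.float64(363.03447027446765), np.float64(270.38885292994667)) (np.float64(321.005169251243), np.float64(262.06746600133266))
0 (np.float64(320.9841766503265), np.float64(254.42646869539095)) (np.float64(364.10515807280456), np.float64(254.18411025710765)) (np.float64(321.0279434360125), np.float64(246.38097501624486))
0.01 (np.float64(321.00868114588303), np.float64(237.22495052828887)) (np.float64(365.1438919018521), np.float64(237.08076291127855)) (np.float64(321.05240545500726), np.float64(229.90357617072013))
```

Request:
play_rows(
  motion=[
    [[-0.006,0,0],[0,0,0]],
    [[-0.006,0,0],[0,0,0]],
    [[-0.006,0,0],[0,0,0]],
    [[-0.006,0,0],[0,0,0]],
    [[-0.006,0,0],[0,0,0]],
    [[-0.006,0,0],[0,0,0]],
    [[-0.006,0,0],[0,0,0]],
    [[-0.006,0,0],[0,0,0]],
  ],
  gripper=1,
)

```text
time: 4.22
tool_pos: [0.4518, 0.1083, 0.0251]
tcp_rot: [-1.209, -1.21, 1.21]
wrist_force: [0.4, 0.6, 0.2]
width: -0.005
```

Run:
```python
from h import *
im,d=cams.read_camera('wrist'); save('w2',im); print(bot.read_state()['width'])
im,d=cams.read_camera('scene'); save('s2',cv2.resize(im[100:250,220:460],None,fx=3,fy=3))
```

```text
0.000789788379124957
```

View pics/w2.png

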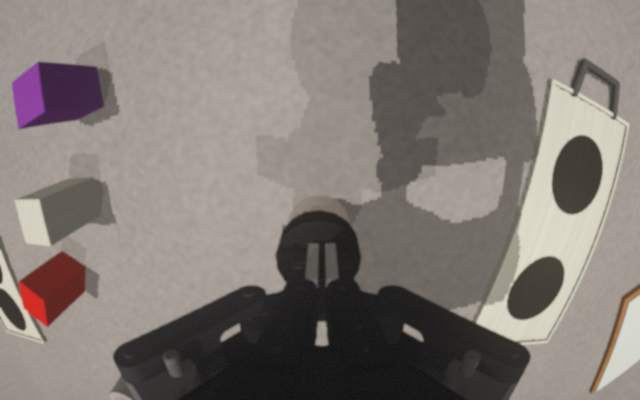

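View pics/s2.png

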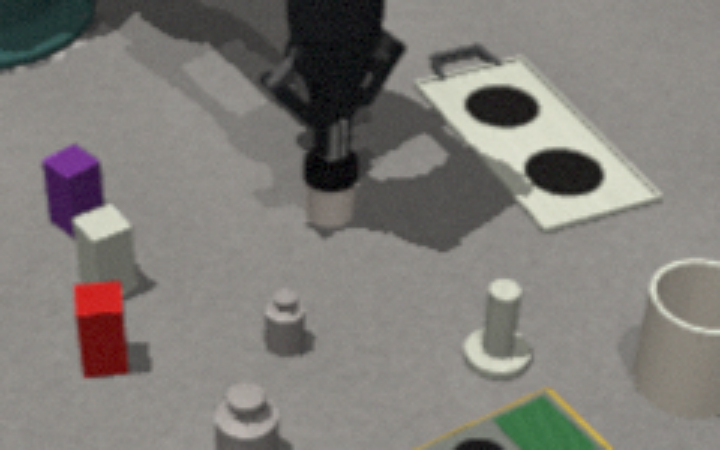

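Run:
```python
from h import *
for y in (0,-.01,-.019,-.03,-.04,-.06): print(y,projw([0,y,0]),projw([.011,y,0]))
s=bot.read_state();print(s['q'],s['tool_pos'],s['wrist_force'])
im,d=cams.read_camera('wrist')
T=np.array(cams.calibration('wrist')['tool_from_camera']);K=cams.calibration('wrist')['mtx']
def bp(u,v):
    z=d[v,u];dx,dy=u-K[0][2],v-K[1][2];r=np.hypot(dx,dy);th=r/K[0][0]
    c=np.array([dx/r*np.tan(th)*z,dy/r*np.tan(th)*z,z,1]);return (T@c)[:3].round(4)
for u,v in ((315,255),(330,255),(318,225),(290,250),(350,250),(312,280),(330,280),(320,330)): print(u,v,d[v,u],bp(u,v))
im,d=cams.read_camera('scene');Ws=cloud('scene',d)
for v in range(130,165,2): print(v,[tuple(Ws[v,u].round(3).tolist()) for u in (327,331,334)])
```

```text
0 (np.float64(321.103327046544), np.float64(233.19688481745186)) (np.float64(338.92533652437936), np.float64(233.20064261570778))
-0.01 (np.float64(321.06724161020827), np.float64(239.82380547749315)) (np.float64(339.79952448169354), np.float64(239.81842990302744))
-0.019 (np.float64(321.03156056535335), np.float64(246.38255952464286)) (np.float64(340.6604319313735), np.float64(246.3665288541428))
-0.03 (np.float64(320.98320464029825), np.float64(255.2808945011228)) (np.float64(341.8215856258471), np.float64(255.24769917209667))
-0.04 (np.float64(320.9340083416927), np.float64(264.34544666382396)) (np.float64(342.9962811678753), np.float64(264.2913885116077))
-0.06 (np.float64(320.81722514305017), np.float64(285.9104001969495)) (np.float64(345.75759647580566), np.float64(285.7920123501339))
[ 1.81606518e-01  4.83104847e-02  2.20281784e+00  9.20888446e-06
  8.90489206e-01 -1.39030911e+00] [0.45185076 0.10829234 0.02514557] [ 0.43281994 -1.14503165 -0.18463555]
315 255 0.13849185 [-0.0027 -0.0509  0.0108]
330 255 0.13884209 [ 0.0041 -0.0506  0.0106]
318 225 0.15610236 [-0.0015 -0.0304 
[... 848 characters left out ...]
.46, 0.106, 0.082), (0.462, 0.113, 0.081)]
148 [(0.455, 0.098, 0.076), (0.463, 0.104, 0.078), (0.464, 0.112, 0.076)]
150 [(0.46, 0.095, 0.075), (0.462, 0.105, 0.072), (0.462, 0.114, 0.068)]
152 [(0.446, 0.104, 0.057), (0.461, 0.106, 0.065), (0.46, 0.116, 0.06)]
154 [(0.455, 0.099, 0.058), (0.462, 0.106, 0.059), (0.464, 0.113, 0.058)]
156 [(0.46, 0.095, 0.057), (0.468, 0.101, 0.059), (0.47, 0.109, 0.057)]
158 [(0.47, 0.088, 0.06), (0.475, 0.096, 0.059), (0.477, 0.104, 0.057)]
160 [(0.469, 0.089, 0.053), (0.476, 0.096, 0.054), (0.474, 0.106, 0.049)]
162 [(0.468, 0.089, 0.046), (0.475, 0.097, 0.047), (0.477, 0.104, 0.045)]
164 [(0.465, 0.092, 0.036), (0.47, 0.101, 0.036), (0.475, 0.106, 0.037)]
```

Run:
```python
from h import *
c=cams.calibration('scene')
for z in (.02,.03,.04,.05,.06):
  for y in (.06,.16):
    p=c['R']@np.array([.455,y,z])+c['t'];p=c['mtx']@p;p=p[:2]/p[2]; print(z,y,p.round(1),((p-[220,100])*3).round())
for y in (0,-.013,-.025,-.04): print(y,[np.round(projw([.048,y,z])) for z in (-.011,.011)])
```

```text
0.02 0.06 [313.9 171.5] [282. 214.]
0.02 0.16 [346.7 158.2] [380. 175.]
0.03 0.06 [313.9 168.3] [282. 205.]
0.03 0.16 [346.9 155.1] [381. 165.]
0.04 0.06 [313.9 165. ] [282. 195.]
0.04 0.16 [347.  151.9] [381. 156.]
0.05 0.06 [313.9 161.8] [282. 185.]
0.05 0.16 [347.2 148.7] [382. 146.]
0.06 0.06 [313.9 158.5] [282. 175.]
0.06 0.16 [347.4 145.4] [382. 136.]
0 [array([396., 248.]), array([399., 216.])]
-0.013 [array([400., 258.]), array([404., 224.])]
-0.025 [array([405., 267.]), array([409., 232.])]
-0.04 [array([412., 281.]), array([417., 243.])]
```

Request:
play_rows(
  motion=[
    [[0,0,0.1],[0,0,0]],
    [[0,0,0.3],[0,0,0]],
    [[0,0,0.3],[0,0,0]],
    [[0,0,0.3],[0,0,0]],
  ],
)

```text
time: 4.92
tool_pos: [0.4531, 0.1085, 0.1467]
tcp_rot: [-1.211, -1.213, 1.208]
wrist_force: [-0.6, 0.5, 0.2]
width: 0.0
```

Run:
```python
from h import *
im,d=cams.read_camera('wrist'); save('w3',im); print(bot.read_state())
im,d=cams.read_camera('scene'); save('s3',cv2.resize(im[80:250,220:460],None,fx=3,fy=3))
```

```text
{'time': 4.975, 'q': array([ 1.81591156e-01, -9.99575247e-02,  2.09756750e+00, -8.62579981e-06,
        1.14397447e+00, -1.39026558e+00]), 'joint_vel': array([ 8.22431549e-05,  2.53888930e-02,  3.74615261e-02,  1.35953194e-03,
       -2.04386628e-03,  7.75598681e-04]), 'joint_torque': array([ 1.53554000e-03, -3.08315778e+01, -3.66383100e+01,  1.74219290e-04,
       -5.04145771e-02, -3.86925180e-06]), 'tool_pos': array([0.45161515, 0.10823602, 0.14477872]), 'tcp_rot': array([-1.20870792, -1.20998709,  1.20998317]), 'wrist_force': array([-0.91399973,  0.60770469, -0.75109586]), 'torque': array([0.03733934, 0.0304613 , 0.04927041]), 'width': 0.0025034912364170704}
```

View pics/w3.png

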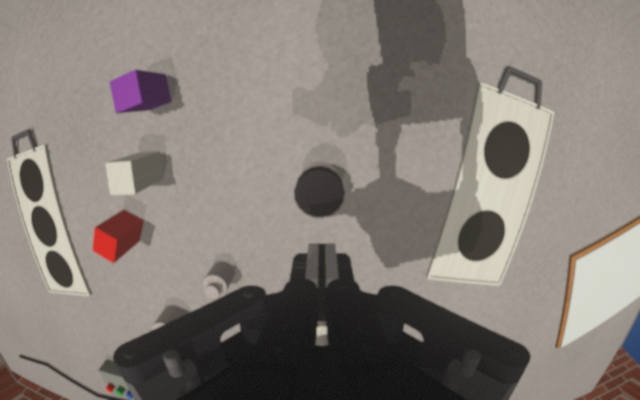

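View pics/s3.png

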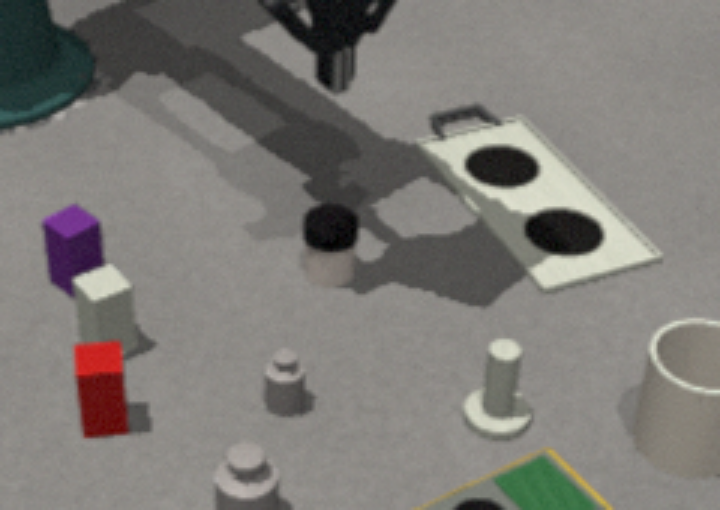

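Run:
```python
from h import *
s=bot.read_state()
im,d=cams.read_camera('wrist')
T=np.array(cams.calibration('wrist')['tool_from_camera']);K=cams.calibration('wrist')['mtx']
def bp(u,v):
    z=d[v,u];dx,dy=u-K[0][2],v-K[1][2];r=np.hypot(dx,dy);th=r/K[0][0]
    c=np.array([dx/r*np.tan(th)*z,dy/r*np.tan(th)*z,z,1]);return (T@c)[:3].round(4)
for v in range(238,300,6): print(v,bp(315,v),bp(330,v))
im,d=cams.read_camera('scene');Ws=cloud('scene',d)
m=(abs(Ws[...,0]-.452)<.04)&(abs(Ws[...,1]-.108)<.03)&(Ws[...,2]>.08)&(Ws[...,2]<.25)
print(s['tool_pos'],np.sort(Ws[m][:,2])[:30].round(4))
```

```text
238 [-0.0071  0.1428 -0.0663] [ 0.0098  0.1428 -0.0663]
244 [-0.0029 -0.039   0.0108] [ 0.0044 -0.04    0.0113]
250 [-0.0028 -0.0465  0.0112] [ 0.0042 -0.0456  0.0107]
256 [-0.0026 -0.0519  0.0108] [ 0.0041 -0.0519  0.0108]
262 [-0.0025 -0.058   0.011 ] [ 0.004  -0.0571  0.0105]
268 [-0.0024 -0.0633  0.011 ] [ 0.0039 -0.0614  0.01  ]
274 [-0.0023 -0.0677  0.0107] [ 0.0037 -0.0674  0.0105]
280 [-0.0023 -0.071   0.0098] [ 0.0036 -0.0711  0.0099]
286 [-0.0021 -0.0773  0.011 ] [ 0.0035 -0.0775  0.0112]
292 [-0.002  -0.0826  0.0118] [ 0.0034 -0.0818  0.0113]
298 [-0.002  -0.083   0.0095] [ 0.0033 -0.0859  0.0115]
[0.45062149 0.10805797 0.14356095] [0.178  0.1804 0.1806 0.1806 0.1806 0.1813 0.1814 0.1822 0.1828 0.1829
 0.1834 0.1844 0.1845 0.1845 0.1846 0.1849 0.186  0.1861 0.1861 0.1863
 0.1868 0.1871 0.1871 0.1872 0.1873 0.1874 0.1875 0.1876 0.1882 0.1886]
```

The wrist view and the scene depth agree that the real fingertips end about 36 mm behind the reported TCP. The gripper therefore closed in the air above the lid (tips at wrist row 243, lid untouched). I'll take that offset into account and try again.

Request:
play_rows(
  motion=[
    [[0.003,0,0],[0,0,0]],
    [[0.003,0,0],[0,0,0]],
    [[0.003,0,0],[0,0,0]],
    [[0.003,0,0],[0,0,0]],
    [[0.003,0,-0.1],[0,0,0]],
    [[0.003,0,-0.2],[0,0,0]],
    [[0.003,0,-0.3],[0,0,0]],
    [[0.003,0,-0.3875],[0,0,0]],
    [[0.003,0,-0.3875],[0,0,0]],
    [[0.003,0,-0.3875],[0,0,0]],
  ],
  gripper=0,
)

```text
time: 6.38
tool_pos: [0.4541, 0.1085, -0.0087]
tcp_rot: [-1.21, -1.211, 1.209]
wrist_force: [0.1, -1.0, 1.3]
width: 1.0
```

Request:
play_rows(
  motion=[
    [[0,0,0],[0,0,0]],
    [[0,0,0],[0,0,0]],
    [[0,0,0],[0,0,0]],
    [[0,0,0],[0,0,0]],
    [[0,0,0],[0,0,0]],
    [[0,0,0],[0,0,0]],
  ],
  gripper=1,
)

```text
time: 7.12
tool_pos: [0.4543, 0.1085, -0.0083]
tcp_rot: [-1.21, -1.212, 1.209]
wrist_force: [-1.1, -0.4, 5.5]
width: 0.523
```

Run:
```python
from h import *
im,d=cams.read_camera('wrist'); save('w4',im); print(bot.read_state())
im,d=cams.read_camera('scene'); save('s4',cv2.resize(im[80:250,220:460],None,fx=3,fy=3))
```

```text
{'time': 7.175, 'q': array([ 1.81110579e-01,  1.04971170e-01,  2.21959395e+00, -6.07093327e-05,
        8.14732269e-01, -1.39079456e+00]), 'joint_vel': array([-0.00070392, -0.00226478, -0.00045378, -0.00017   , -0.00035751,
        0.00013019]), 'joint_torque': array([ 6.37571560e-02, -3.16186166e+01, -2.65860236e+01,  2.83640285e-02,
       -3.83324632e-01,  6.41575796e-03]), 'tool_pos': array([ 0.45427712,  0.10848285, -0.00834048]), 'tcp_rot': array([-1.2100523 , -1.2118898 ,  1.20870301]), 'wrist_force': array([-1.3521743 , -0.29201139,  5.17761312]), 'torque': array([-0.08150459,  0.15259601,  0.04162163]), 'width': 0.5237429762336018}
```

View pics/w4.png

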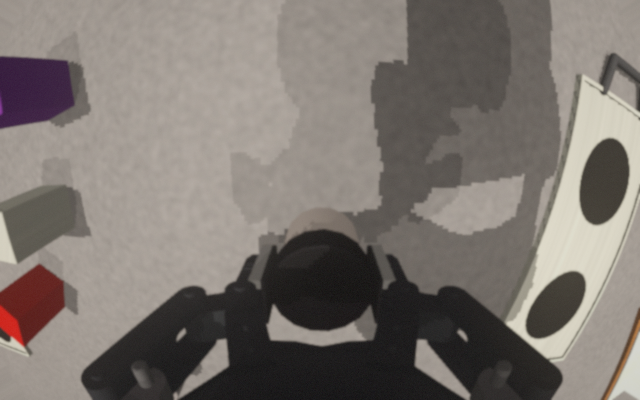

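View pics/s4.png

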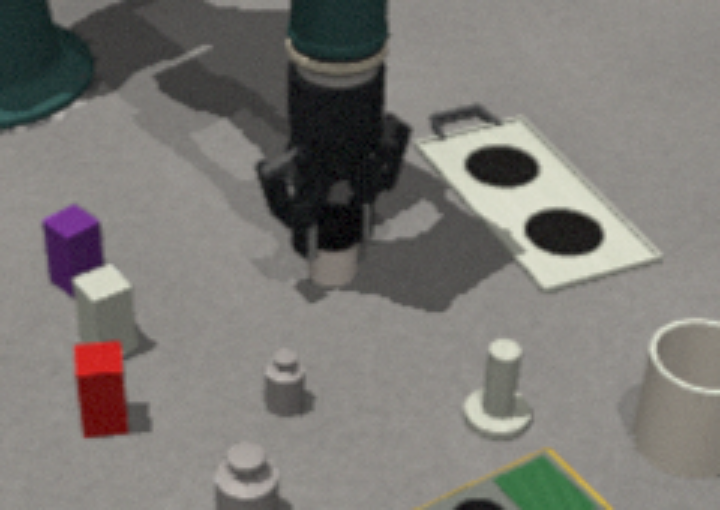

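Request:
play_rows(
  motion=[
    [[0,0,0.15],[0,0,0]],
    [[0,0,0.3],[0,0,0]],
    [[0,0,0.4],[0,0,0]],
    [[0.08,-0.2,0.4],[0,0,0]],
    [[0.08,-0.5,0.4],[0,0,0]],
    [[0.08,-0.5,0.4],[0,0,0]],
    [[0.08,-0.5,0.4],[0,0,0]],
    [[0.08,-0.5,0.4],[0,0,0]],
  ],
)

```text
time: 8.22
tool_pos: [0.4849, -0.0924, 0.1502]
tcp_rot: [-1.21, -1.208, 1.208]
wrist_force: [-0.4, 0.9, -1.1]
width: 0.532
```

Request:
play_rows(
  motion=[
    [[0.08,-0.3,0],[0,0,0]],
    [[0.08,-0.585,0],[0,0,0]],
    [[0.08,-0.585,0],[0,0,0]],
    [[0.08,-0.585,0],[0,0,0]],
    [[0.08,-0.585,0],[0,0,0]],
    [[0.08,-0.585,-0.1],[0,0,0]],
    [[0.08,-0.585,-0.2],[0,0,0]],
    [[0.08,-0.585,-0.3],[0,0,0]],
    [[0.08,-0.585,-0.3],[0,0,0]],
  ],
)

```text
time: 9.35
tool_pos: [0.5141, -0.3208, 0.0262]
tcp_rot: [-1.198, -1.209, 1.211]
wrist_force: [-1.1, 0.1, -0.7]
width: 0.531
```

Run:
```python
from h import *
im,d=cams.read_camera('wrist'); save('w5',im); print(bot.read_state()['tool_pos'],bot.read_state()['q'])
im,d=cams.read_camera('scene'); save('s5',cv2.resize(im[100:310,60:340],None,fx=2.8,fy=2.8))
```

```text
[ 0.51611379 -0.32256691  0.0288038 ] [-5.99844255e-01  2.99044077e-01  1.89470206e+00  6.41646493e-04
  9.52472307e-01 -2.17409025e+00]
```

View pics/w5.png

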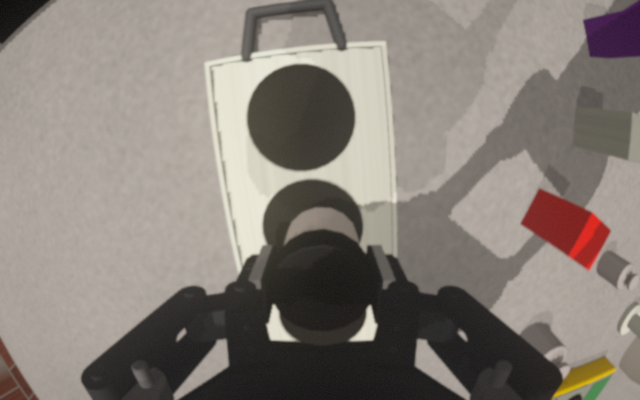

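View pics/s5.png

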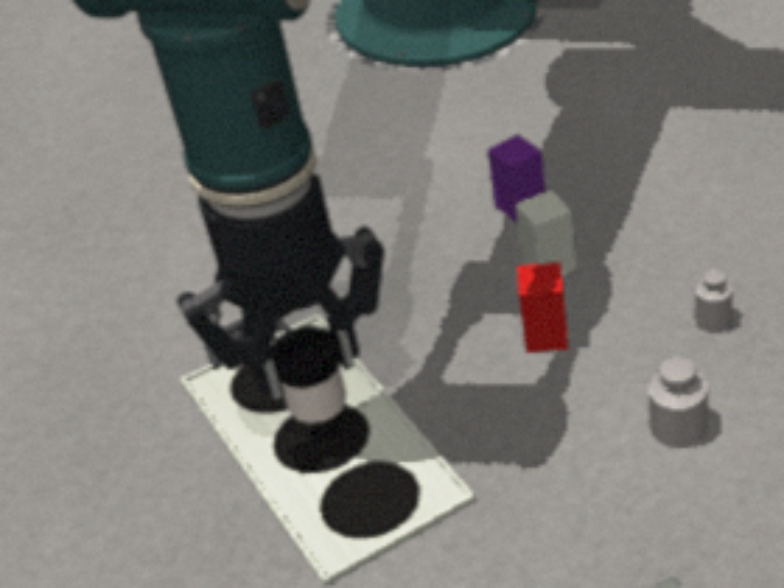

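Request:
play_rows(
  motion=[
    [[0,0,-0.03],[0,0,0]],
    [[0,0,-0.06],[0,0,0]],
    [[0,0,-0.08],[0,0,0]],
    [[0,0,-0.0875],[0,0,0]],
    [[0,0,-0.0875],[0,0,0]],
    [[0,0,-0.0875],[0,0,0]],
    [[0,0,-0.0875],[0,0,0]],
  ],
)

```text
time: 10.32
tool_pos: [0.5169, -0.3257, -0.0042]
tcp_rot: [-1.208, -1.21, 1.21]
wrist_force: [-2.9, 2.3, 5.4]
width: 0.527
```

Request:
play_rows(
  motion=[
    [[0,0,0],[0,0,0]],
    [[0,0,0],[0,0,0]],
    [[0,0,0],[0,0,0]],
    [[0,0,0],[0,0,0]],
    [[0,0,0.1],[0,0,0]],
    [[0,0,0.2],[0,0,0]],
    [[0,0,0.35],[0,0,0]],
    [[0,0,0.4],[0,0,0]],
  ],
  gripper=0.25,
)

```text
time: 11.32
tool_pos: [0.5195, -0.3274, 0.1603]
tcp_rot: [-1.217, -1.213, 1.21]
wrist_force: [0.5, 0.6, 0.4]
width: 0.752
```

Request:
play_rows(
  motion=[
    [[-0.1,0.3,0],[0,0,0]],
    [[-0.204,0.585,0],[0,0,0]],
    [[-0.204,0.585,0],[0,0,0]],
    [[-0.204,0.585,0],[0,0,0]],
    [[-0.204,0.585,0],[0,0,0]],
    [[-0.204,0.585,-0.1],[0,0,0]],
    [[-0.204,0.585,-0.2],[0,0,0]],
    [[-0.204,0.585,-0.3],[0,0,0]],
    [[-0.204,0.585,-0.3],[0,0,0]],
    [[-0.204,0.585,-0.3],[0,0,0]],
  ],
)

```text
time: 12.58
tool_pos: [0.4364, -0.0925, 0.0361]
tcp_rot: [-1.21, -1.21, 1.209]
wrist_force: [1.5, 0.1, 0.5]
width: 0.75
```

Run:
```python
from h import *
im,d=cams.read_camera('wrist'); save('w6',im); print(bot.read_state()['tool_pos'])
im,d=cams.read_camera('scene'); save('s6',cv2.resize(im[100:310,60:340],None,fx=2.8,fy=2.8))
```

```text
[ 0.43714144 -0.09258927  0.03676493]
```

View pics/w6.png

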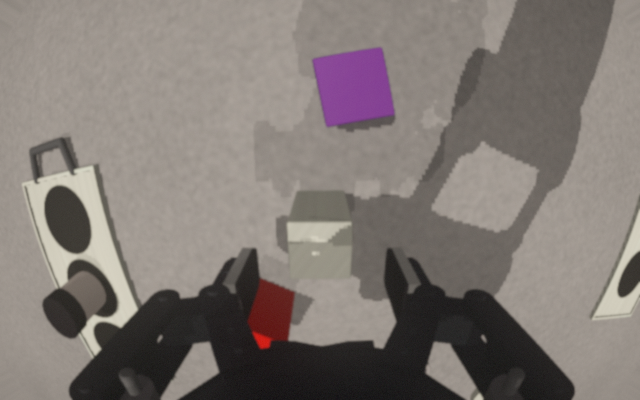

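View pics/s6.png

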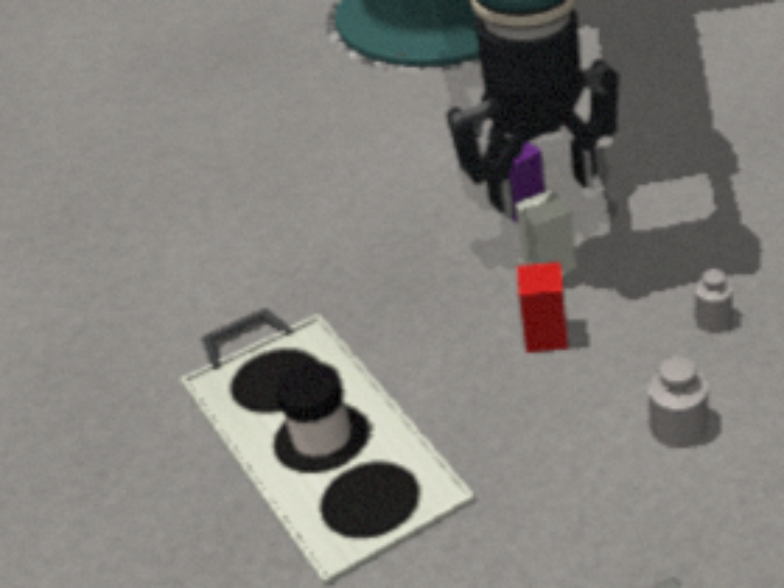

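Request:
play_rows(
  motion=[
    [[0,0,-0.05],[0,0,0]],
    [[0,0,-0.1],[0,0,0]],
    [[0,0,-0.15],[0,0,0]],
    [[0,0,-0.15],[0,0,0]],
    [[0,0,-0.15],[0,0,0]],
  ],
)

```text
time: 13.3
tool_pos: [0.437, -0.0922, -0.0233]
tcp_rot: [-1.211, -1.212, 1.209]
wrist_force: [0.1, -0.6, -0.1]
width: 0.746
```

Request:
play_rows(
  motion=[
    [[0,0,0],[0,0,0]],
    [[0,0,0],[0,0,0]],
    [[0,0,0],[0,0,0]],
    [[0,0,0],[0,0,0]],
    [[0,0,0],[0,0,0]],
    [[0,0,0.1],[0,0,0]],
    [[0,0,0.2],[0,0,0]],
    [[0,0,0.35],[0,0,0]],
    [[0,0,0.45],[0,0,0]],
    [[0,0,0.45],[0,0,0]],
  ],
  gripper=1,
  squeeze=50,
)

```text
time: 14.55
tool_pos: [0.4383, -0.0925, 0.159]
tcp_rot: [-1.216, -1.215, 1.208]
wrist_force: [0.1, -0.6, -3.0]
width: 0.389
```

Run:
```python
from h import *
im,d=cams.read_camera('wrist'); save('w7',im); print(bot.read_state()['tool_pos'])
im,d=cams.read_camera('scene'); save('s7',cv2.resize(im[60:230,180:440],None,fx=3,fy=3))
```

```text
[ 0.43624666 -0.09188203  0.15627169]
```

View pics/s7.png

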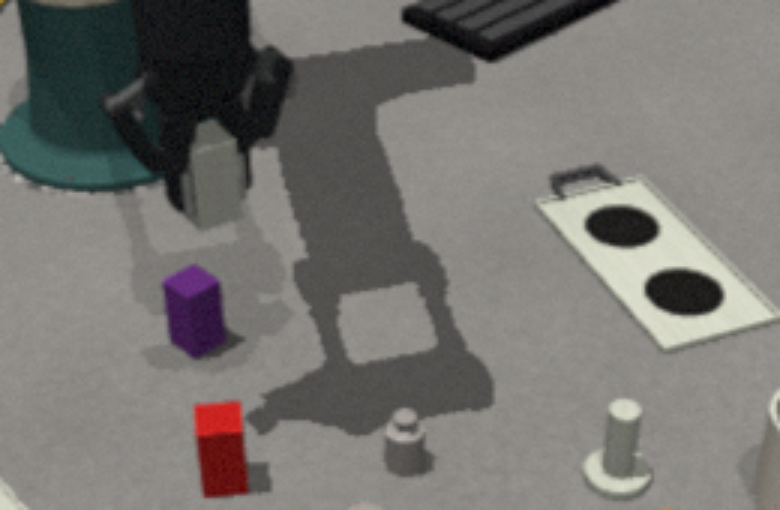

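Request:
play_rows(
  motion=[
    [[-0.03,0.1,0],[0,0,0]],
    [[-0.03,0.25,0],[0,0,0]],
    [[-0.03,0.5,0],[0,0,0]],
    [[-0.03,0.5,0],[0,0,0]],
    [[-0.03,0.5,0],[0,0,0]],
  ],
)

```text
time: 15.28
tool_pos: [0.421, 0.11, 0.1522]
tcp_rot: [-1.203, -1.209, 1.216]
wrist_force: [0.4, -1.7, -3.2]
width: 0.392
```

Request:
play_rows(
  motion=[
    [[-0.0275,0.25,0],[0,0,0]],
    [[-0.0275,0.45,0],[0,0,0]],
    [[-0.0275,0.55,0],[0,0,0]],
    [[-0.0275,0.55,0],[0,0,0]],
    [[-0.0275,0.55,-0.15],[0,0,0]],
    [[-0.0275,0.55,-0.25],[0,0,0]],
    [[-0.0275,0.55,-0.35],[0,0,0]],
    [[-0.0275,0.55,-0.35],[0,0,0]],
    [[-0.0275,0.55,-0.35],[0,0,0]],
  ],
)

```text
time: 16.4
tool_pos: [0.4129, 0.3276, 0.0153]
tcp_rot: [-1.209, -1.209, 1.21]
wrist_force: [0.2, 0.6, -1.4]
width: 0.392
```

Run:
```python
from h import *
im,d=cams.read_camera('wrist'); save('w8',im); print(bot.read_state()['tool_pos'])
im,d=cams.read_camera('scene'); save('s8',cv2.resize(im[60:230,280:540],None,fx=3,fy=3))
```

```text
[0.41378358 0.328528   0.01646411]
```

View pics/s8.png

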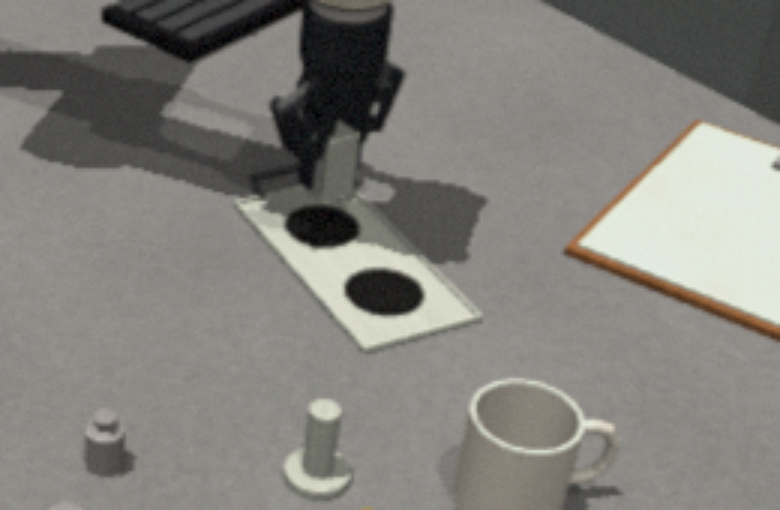

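View pics/w8.png

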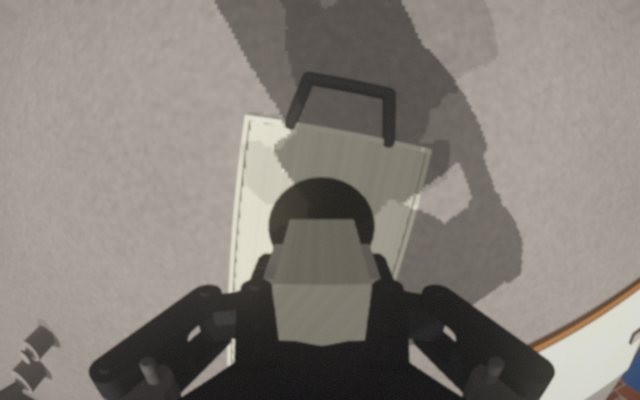

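Request:
play_rows(
  motion=[
    [[0,0,-0.03],[0,0,0]],
    [[0,0,-0.06],[0,0,0]],
    [[0,0,-0.08],[0,0,0]],
    [[0,0,-0.0875],[0,0,0]],
    [[0,0,-0.0875],[0,0,0]],
    [[0,0,-0.0875],[0,0,0]],
    [[0,0,-0.0875],[0,0,0]],
  ],
)

```text
time: 17.38
tool_pos: [0.4121, 0.3281, -0.0196]
tcp_rot: [-1.208, -1.209, 1.211]
wrist_force: [-3.3, -2.1, 5.9]
width: 0.393
```

Request:
play_rows(
  motion=[
    [[0,0,0],[0,0,0]],
    [[0,0,0],[0,0,0]],
    [[0,0,0],[0,0,0]],
    [[0,0,0],[0,0,0]],
    [[0,0,0.1],[0,0,0]],
    [[0,0,0.2],[0,0,0]],
    [[0,0,0.35],[0,0,0]],
    [[0,0,0.45],[0,0,0]],
    [[0,0,0.45],[0,0,0]],
  ],
  gripper=0.35,
)

```text
time: 18.5
tool_pos: [0.4153, 0.3304, 0.165]
tcp_rot: [-1.21, -1.218, 1.202]
wrist_force: [-0.9, 0.2, -0.3]
width: 0.648
```

Request:
play_rows(
  motion=[
    [[0.2,-0.15,0],[0,0,0]],
    [[0.4,-0.3,0],[0,0,0]],
    [[0.644,-0.5375,0],[0,0,0]],
    [[0.644,-0.5375,0],[0,0,0]],
    [[0.644,-0.5375,0],[0,0,0]],
    [[0.644,-0.5375,0],[0,0,0]],
    [[0.644,-0.5375,0],[0,0,0]],
    [[0.644,-0.5375,-0.15],[0,0,0]],
    [[0.644,-0.5375,-0.15],[0,0,0]],
    [[0.644,-0.5375,-0.15],[0,0,0]],
  ],
)

```text
time: 19.75
tool_pos: [0.6693, 0.1145, 0.1008]
tcp_rot: [-1.207, -1.211, 1.211]
wrist_force: [0.0, -0.5, 0.2]
width: 0.654
```

Run:
```python
from h import *
s=bot.read_state();im,d=cams.read_camera('wrist'); save('w9',im); print(s['tool_pos'],s['q'])
for z in (-.01,0,.01): print(projw([0,-.07+s['tool_pos'][2],z]))
im,d=cams.read_camera('scene'); save('s9',cv2.resize(im[60:230,280:540],None,fx=3,fy=3))
```

```text
[0.66927939 0.11449977 0.10078304] [ 1.32602279e-01  3.42584448e-01  1.68790929e+00  3.11913272e-04
  1.11175473e+00 -1.44084400e+00]
(np.float64(321.17275261292554), np.float64(229.33682837384896))
(np.float64(321.1943006491845), np.float64(216.29910719288546))
(np.float64(321.2167294283127), np.float64(202.8539036787857))
```

View pics/s9.png

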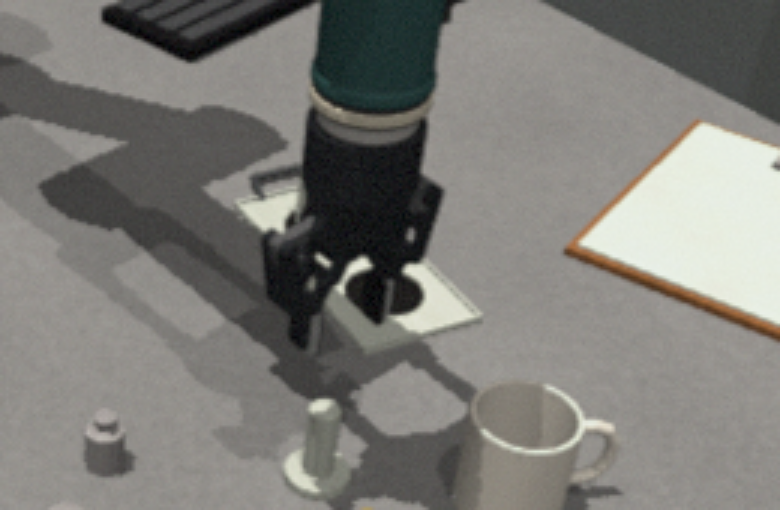

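View pics/w9.png

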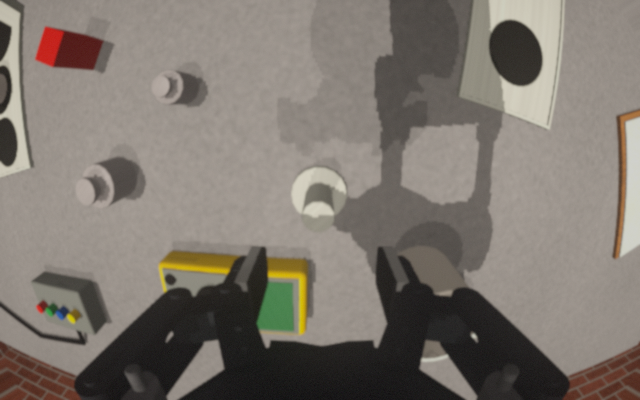

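Request:
play_rows(
  motion=[
    [[0,-0.003,-0.08],[0,0,0]],
    [[0,-0.003,-0.16],[0,0,0]],
    [[0,-0.003,-0.24],[0,0,0]],
    [[0,-0.003,-0.295],[0,0,0]],
    [[0,-0.003,-0.295],[0,0,0]],
    [[0,-0.003,-0.295],[0,0,0]],
  ],
)

```text
time: 20.6
tool_pos: [0.6715, 0.1124, -0.0161]
tcp_rot: [-1.21, -1.212, 1.209]
wrist_force: [-0.1, -0.0, 0.4]
width: 0.647
```

Request:
play_rows(
  motion=[
    [[0,0,0],[0,0,0]],
    [[0,0,0],[0,0,0]],
    [[0,0,0],[0,0,0]],
    [[0,0,0],[0,0,0]],
    [[0,0,0],[0,0,0]],
    [[0,0,0.1],[0,0,0]],
    [[0,0,0.2],[0,0,0]],
    [[0,0,0.35],[0,0,0]],
    [[0,0,0.45],[0,0,0]],
    [[0,0,0.45],[0,0,0]],
  ],
  gripper=1,
  squeeze=40,
)

```text
time: 21.85
tool_pos: [0.6732, 0.1125, 0.1674]
tcp_rot: [-1.214, -1.217, 1.205]
wrist_force: [0.3, -0.3, -1.5]
width: 0.268
```

Run:
```python
from h import *
s=bot.read_state();im,d=cams.read_camera('wrist'); save('w10',im); print(s['tool_pos'])
im,d=cams.read_camera('scene'); save('s10',cv2.resize(im[60:230,280:540],None,fx=3,fy=3))
```

```text
[0.67319015 0.11250876 0.16742643]
```

View pics/s10.png

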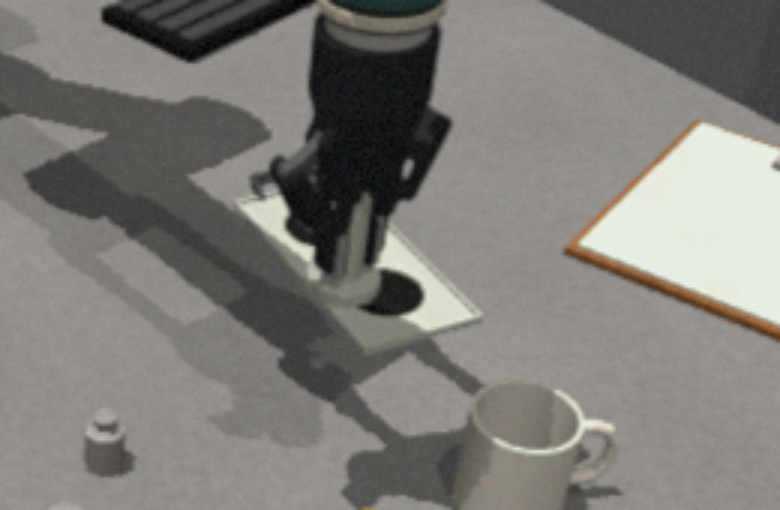

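View pics/w10.png

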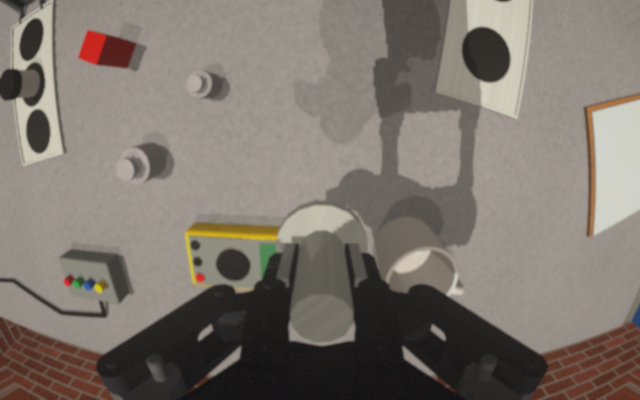

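Request:
play_rows(
  motion=[
    [[-0.1,-0.2,0],[0,0,0]],
    [[-0.2,-0.38,0],[0,0,0]],
    [[-0.3,-0.56,0],[0,0,0]],
    [[-0.3,-0.56,0],[0,0,0]],
    [[-0.3,-0.56,0],[0,0,0]],
    [[-0.3,-0.56,0],[0,0,0]],
  ],
)

```text
time: 22.7
tool_pos: [0.5487, -0.1117, 0.1601]
tcp_rot: [-1.206, -1.207, 1.209]
wrist_force: [0.6, -0.5, -1.5]
width: 0.273
```

Request:
play_rows(
  motion=[
    [[-0.1,-0.2,0],[0,0,0]],
    [[-0.2,-0.4,0],[0,0,0]],
    [[-0.269,-0.5525,0],[0,0,0]],
    [[-0.269,-0.5525,0],[0,0,0]],
    [[-0.269,-0.5525,0],[0,0,0]],
    [[-0.269,-0.5525,-0.12],[0,0,0]],
    [[-0.269,-0.5525,-0.24],[0,0,0]],
    [[-0.269,-0.5525,-0.35],[0,0,0]],
    [[-0.269,-0.5525,-0.35],[0,0,0]],
    [[-0.269,-0.5525,-0.35],[0,0,0]],
  ],
)

```text
time: 23.95
tool_pos: [0.4442, -0.3324, 0.0232]
tcp_rot: [-1.209, -1.212, 1.211]
wrist_force: [0.1, -0.4, -1.0]
width: 0.265
```

Run:
```python
from h import *
s=bot.read_state();print(s['tool_pos'],s['q'])
im,d=cams.read_camera('scene'); save('s11',cv2.resize(im[100:310,60:340],None,fx=2.8,fy=2.8))
```

```text
[ 0.44417495 -0.33236866  0.02316466] [-6.87534915e-01  2.11512718e-01  2.01967034e+00  4.31984388e-04
  9.09340340e-01 -2.26145143e+00]
```

View pics/s11.png

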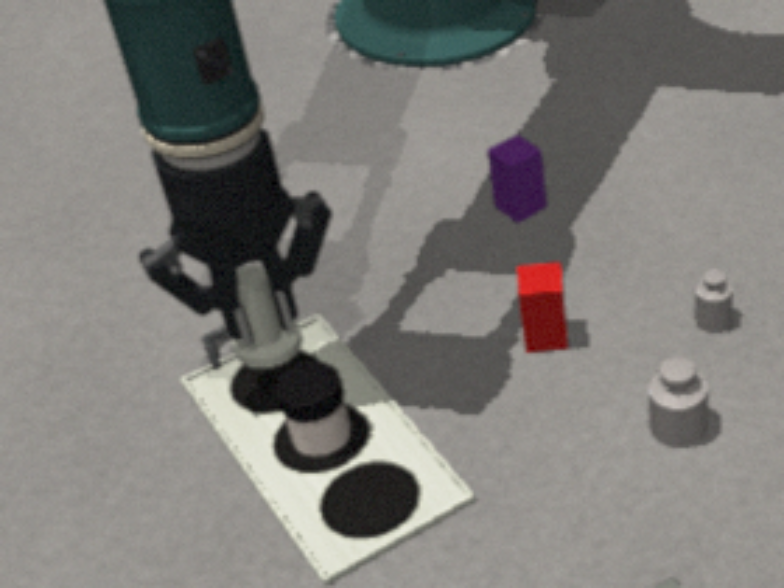

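Request:
play_rows(
  motion=[
    [[0,0,-0.03],[0,0,0]],
    [[0,0,-0.06],[0,0,0]],
    [[0,0,-0.08],[0,0,0]],
    [[0,0,-0.0875],[0,0,0]],
    [[0,0,-0.0875],[0,0,0]],
    [[0,0,-0.0875],[0,0,0]],
    [[0,0,-0.0875],[0,0,0]],
  ],
)

```text
time: 24.88
tool_pos: [0.4419, -0.3327, -0.0122]
tcp_rot: [-1.207, -1.209, 1.21]
wrist_force: [-3.4, 2.3, 6.4]
width: 0.269
```

Request:
play_rows(
  motion=[
    [[0,0,0],[0,0,0]],
    [[0,0,0],[0,0,0]],
    [[0,0,0],[0,0,0]],
    [[0,0,0],[0,0,0]],
    [[0,0,0.1],[0,0,0]],
    [[0,0,0.2],[0,0,0]],
    [[0,0,0.35],[0,0,0]],
    [[0,0,0.4375],[0,0,0]],
    [[0,0,0.4375],[0,0,0]],
  ],
  gripper=0.35,
)

```text
time: 26.0
tool_pos: [0.4449, -0.3349, 0.1666]
tcp_rot: [-1.217, -1.212, 1.211]
wrist_force: [-0.2, 0.4, -1.1]
width: 0.649
```

Request:
play_rows(
  motion=[
    [[0.15,0.18,0],[0,0,0]],
    [[0.3,0.36,0],[0,0,0]],
    [[0.5225,0.591,0],[0,0,0]],
    [[0.5225,0.591,0],[0,0,0]],
    [[0.5225,0.591,0],[0,0,0]],
    [[0.5225,0.591,0],[0,0,0]],
    [[0.5225,0.591,-0.15],[0,0,0]],
    [[0.5225,0.591,-0.15],[0,0,0]],
    [[0.5225,0.591,-0.15],[0,0,0]],
  ],
  gripper=0.2,
)

```text
time: 27.12
tool_pos: [0.6506, -0.0973, 0.1021]
tcp_rot: [-1.208, -1.208, 1.21]
wrist_force: [0.4, -0.7, 0.4]
width: 0.8
```

Run:
```python
from h import *
s=bot.read_state();im,d=cams.read_camera('wrist'); save('w12',im); print(s['tool_pos'])
for z in (-.01,0,.01): print(projw([0,-.064+s['tool_pos'][2],z]))
im,d=cams.read_camera('scene'); save('s12',cv2.resize(im[100:310,60:340],None,fx=2.8,fy=2.8))
```

```text
[ 0.6506432  -0.09726267  0.10212189]
(np.float64(321.1915492655106), np.float64(225.60512527814285))
(np.float64(321.2127699788672), np.float64(212.90390348625294))
(np.float64(321.23479445227173), np.float64(199.8298791419134))
```

View pics/s12.png

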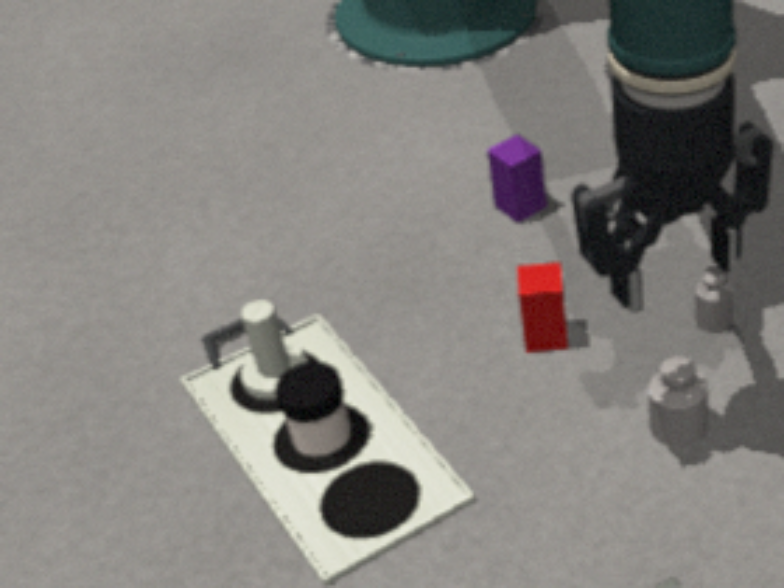

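View pics/w12.png

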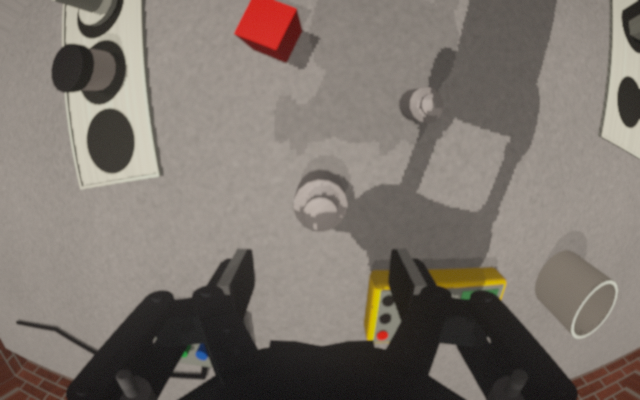

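Request:
play_rows(
  motion=[
    [[-0.005,0.002,-0.08],[0,0,0]],
    [[-0.005,0.002,-0.16],[0,0,0]],
    [[-0.005,0.002,-0.24],[0,0,0]],
    [[-0.005,0.002,-0.3],[0,0,0]],
    [[-0.005,0.002,-0.3325],[0,0,0]],
    [[-0.005,0.002,-0.3325],[0,0,0]],
    [[-0.005,0.002,-0.3325],[0,0,0]],
  ],
)

```text
time: 28.1
tool_pos: [0.651, -0.0961, -0.029]
tcp_rot: [-1.211, -1.212, 1.209]
wrist_force: [0.7, -0.0, 0.7]
width: 0.797
```

Request:
play_rows(
  motion=[
    [[0,0,0],[0,0,0]],
    [[0,0,0],[0,0,0]],
    [[0,0,0],[0,0,0]],
    [[0,0,0],[0,0,0]],
    [[0,0,0],[0,0,0]],
    [[0,0,0],[0,0,0]],
    [[0,0,0.05],[0,0,0]],
    [[0,0,0.1],[0,0,0]],
    [[0,0,0.1],[0,0,0]],
  ],
  gripper=1,
  squeeze=80,
)

```text
time: 29.22
tool_pos: [0.6518, -0.096, 0.0121]
tcp_rot: [-1.213, -1.213, 1.208]
wrist_force: [-0.1, -0.1, -3.9]
width: 0.49
```

Run:
```python
from h import *
s=bot.read_state();im,d=cams.read_camera('wrist'); save('w13',im); print(s['tool_pos'])
im,d=cams.read_camera('scene'); save('s13',cv2.resize(im[140:310,160:420],None,fx=3,fy=3))
```

```text
[ 0.65178293 -0.09599225  0.01213655]
```

View pics/s13.png

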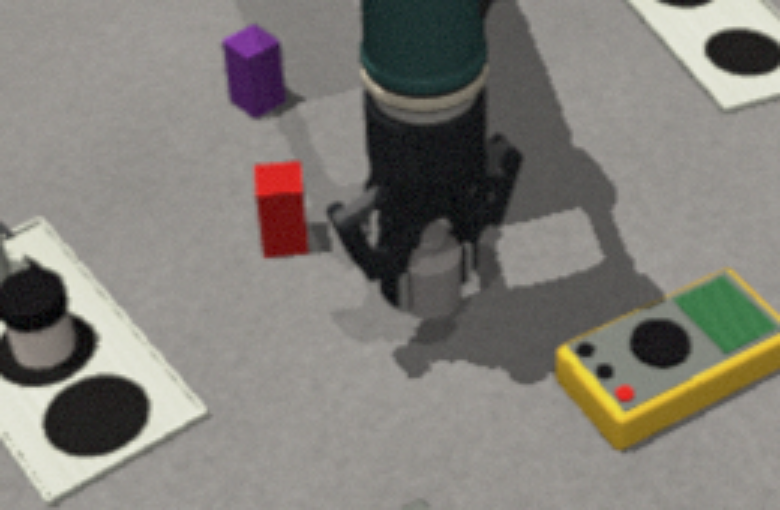

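View pics/w13.png

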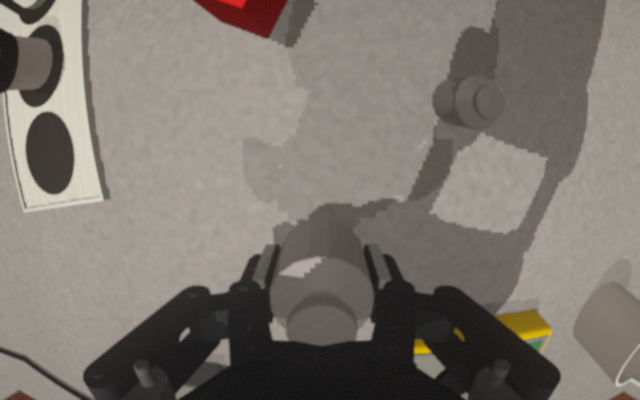

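Request:
play_rows(
  motion=[
    [[0,0,0.15],[0,0,0]],
    [[0,0,0.3],[0,0,0]],
    [[0,0,0.39],[0,0,0]],
    [[-0.05,0.15,0.39],[0,0,0]],
    [[-0.1,0.3,0.39],[0,0,0]],
    [[-0.15,0.45,0.39],[0,0,0]],
    [[-0.15,0.5,0.39],[0,0,0]],
    [[-0.15,0.5,0.39],[0,0,0]],
  ],
)

```text
time: 30.32
tool_pos: [0.5888, 0.1057, 0.1643]
tcp_rot: [-1.207, -1.211, 1.213]
wrist_force: [0.1, -0.4, -5.0]
width: 0.492
```

Request:
play_rows(
  motion=[
    [[-0.05,0.15,0],[0,0,0]],
    [[-0.1,0.3,0],[0,0,0]],
    [[-0.171,0.45,0],[0,0,0]],
    [[-0.171,0.512,0],[0,0,0]],
    [[-0.171,0.512,0],[0,0,0]],
    [[-0.171,0.512,-0.12],[0,0,0]],
    [[-0.171,0.512,-0.25],[0,0,0]],
    [[-0.171,0.512,-0.35],[0,0,0]],
    [[-0.171,0.512,-0.39],[0,0,0]],
    [[-0.171,0.512,-0.39],[0,0,0]],
  ],
)

```text
time: 31.58
tool_pos: [0.5209, 0.3075, 0.0081]
tcp_rot: [-1.209, -1.207, 1.211]
wrist_force: [0.1, -0.8, -5.9]
width: 0.494
```

Run:
```python
from h import *
s=bot.read_state();print(s['tool_pos'])
im,d=cams.read_camera('scene'); save('s14',cv2.resize(im[60:230,280:540],None,fx=3,fy=3))
```

```text
[0.52094843 0.30747772 0.0081103 ]
```

View pics/s14.png

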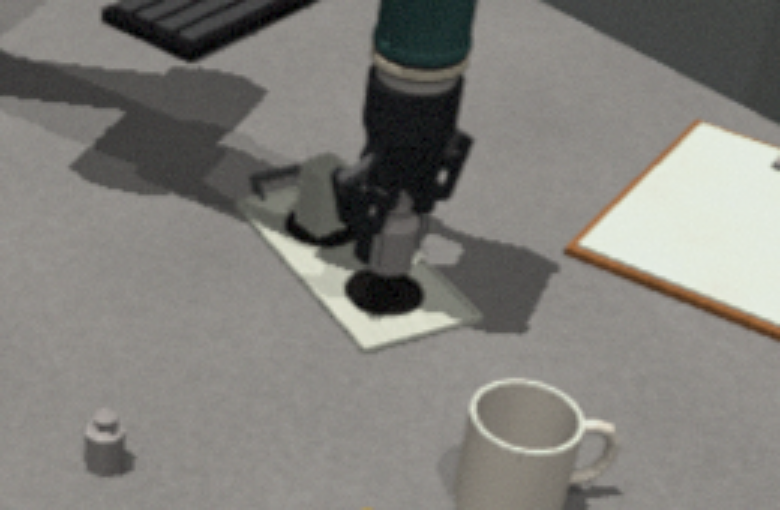

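Request:
play_rows(
  motion=[
    [[0,0,-0.03],[0,0,0]],
    [[0,0,-0.06],[0,0,0]],
    [[0,0,-0.08],[0,0,0]],
    [[0,0,-0.0875],[0,0,0]],
    [[0,0,-0.0875],[0,0,0]],
    [[0,0,-0.0875],[0,0,0]],
    [[0,0,-0.0875],[0,0,0]],
  ],
)

```text
time: 32.5
tool_pos: [0.5207, 0.309, -0.0248]
tcp_rot: [-1.208, -1.209, 1.211]
wrist_force: [-5.7, -2.3, 4.2]
width: 0.491
```

Request:
play_rows(
  motion=[
    [[0,0,0],[0,0,0]],
    [[0,0,0],[0,0,0]],
    [[0,0,0],[0,0,0]],
    [[0,0,0],[0,0,0]],
    [[0,0,0.1],[0,0,0]],
    [[0,0,0.2],[0,0,0]],
    [[0,0,0.35],[0,0,0]],
    [[0,0,0.4775],[0,0,0]],
    [[0,0,0.4775],[0,0,0]],
  ],
  gripper=0.25,
)

```text
time: 33.62
tool_pos: [0.5249, 0.3112, 0.1718]
tcp_rot: [-1.212, -1.22, 1.201]
wrist_force: [-0.9, 0.5, -0.2]
width: 0.752
```

Request:
play_rows(
  motion=[
    [[0.04,-0.15,0],[0,0,0]],
    [[0.08,-0.3,0],[0,0,0]],
    [[0.1,-0.45,0],[0,0,0]],
    [[0.121,-0.6,0],[0,0,0]],
    [[0.121,-0.8025,0],[0,0,0]],
    [[0.121,-0.8025,0],[0,0,0]],
    [[0.121,-0.8025,0],[0,0,0]],
    [[0.121,-0.8025,-0.16],[0,0,0]],
    [[0.121,-0.8025,-0.16],[0,0,0]],
    [[0.121,-0.8025,-0.16],[0,0,0]],
  ],
  gripper=0.35,
)

```text
time: 34.88
tool_pos: [0.5696, -0.0105, 0.1016]
tcp_rot: [-1.207, -1.211, 1.211]
wrist_force: [-0.3, 0.3, 1.0]
width: 0.652
```

Run:
```python
from h import *
s=bot.read_state();im,d=cams.read_camera('wrist'); save('w15',im); print(s['tool_pos'])
for z in (-.01,0,.01): print(projw([0,-.05+s['tool_pos'][2],z]))
im,d=cams.read_camera('scene'); save('s15',cv2.resize(im[60:230,280:540],None,fx=3,fy=3))
```

```text
[ 0.5696141  -0.01049526  0.1016461 ]
(np.float64(321.2238536311178), np.float64(219.27925447007522))
(np.float64(321.2444742144065), np.float64(207.16293271921035))
(np.float64(321.2657765522684), np.float64(194.72843830582195))
```

View pics/s15.png

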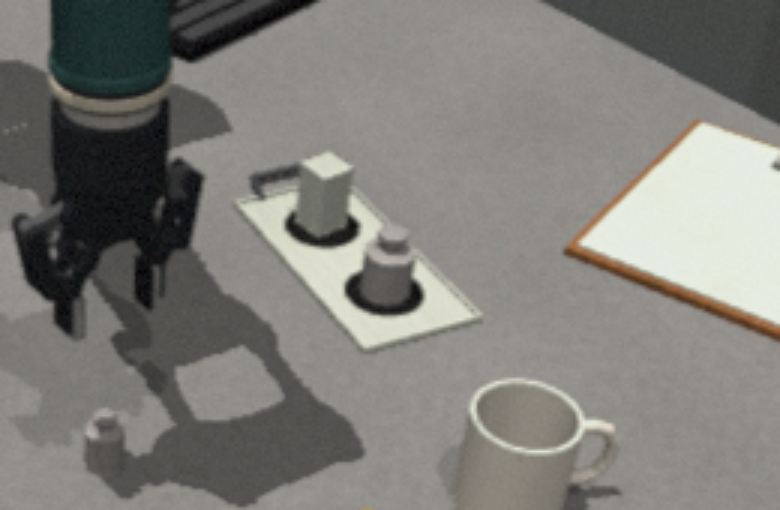

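View pics/w15.png

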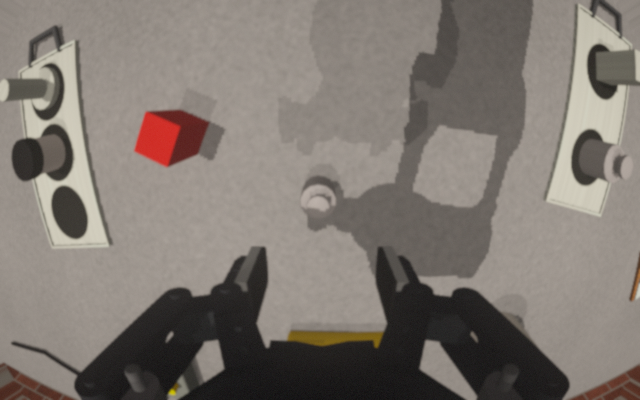

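Request:
play_rows(
  motion=[
    [[-0.005,-0.002,-0.08],[0,0,0]],
    [[-0.005,-0.002,-0.16],[0,0,0]],
    [[-0.005,-0.002,-0.24],[0,0,0]],
    [[-0.005,-0.002,-0.3],[0,0,0]],
    [[-0.005,-0.002,-0.3275],[0,0,0]],
    [[-0.005,-0.002,-0.3275],[0,0,0]],
    [[-0.005,-0.002,-0.3275],[0,0,0]],
  ],
)

```text
time: 35.85
tool_pos: [0.5692, -0.0127, -0.0281]
tcp_rot: [-1.211, -1.212, 1.209]
wrist_force: [-0.7, 0.3, 0.9]
width: 0.652
```

Request:
play_rows(
  motion=[
    [[0,0,0],[0,0,0]],
    [[0,0,0],[0,0,0]],
    [[0,0,0],[0,0,0]],
    [[0,0,0],[0,0,0]],
    [[0,0,0],[0,0,0]],
    [[0,0,0],[0,0,0]],
    [[0,0,0.05],[0,0,0]],
    [[0,0,0.1],[0,0,0]],
    [[0,0,0.1],[0,0,0]],
  ],
  gripper=1,
  squeeze=50,
)

```text
time: 36.98
tool_pos: [0.5695, -0.0129, 0.0126]
tcp_rot: [-1.212, -1.213, 1.208]
wrist_force: [0.6, -0.0, -2.0]
width: 0.343
```

Run:
```python
from h import *
s=bot.read_state();print(s['tool_pos'])
im,d=cams.read_camera('scene'); save('s16',cv2.resize(im[140:310,160:420],None,fx=3,fy=3))
```

```text
[ 0.56945289 -0.01285624  0.01258592]
```

View pics/s16.png

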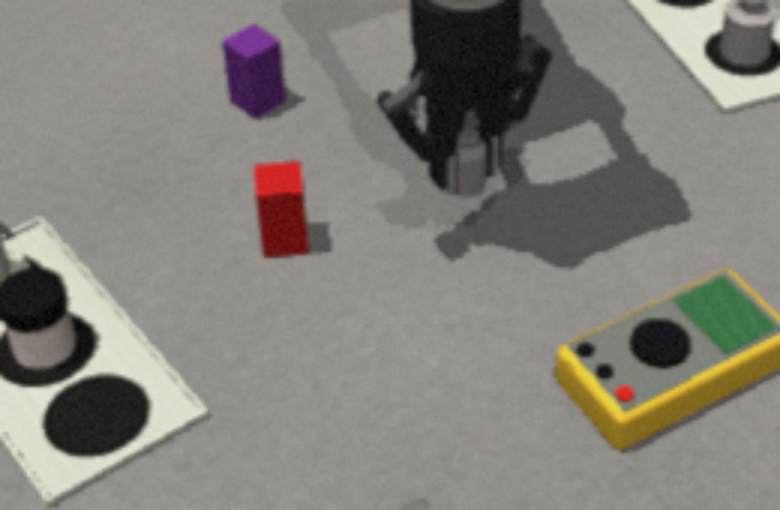

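Request:
play_rows(
  motion=[
    [[0,0,0.15],[0,0,0]],
    [[0,0,0.3],[0,0,0]],
    [[0,0,0.375],[0,0,0]],
    [[0.03,-0.15,0.375],[0,0,0]],
    [[0.06,-0.3,0.375],[0,0,0]],
    [[0.06,-0.45,0.375],[0,0,0]],
    [[0.06,-0.6,0.375],[0,0,0]],
    [[0.06,-0.7655,0.375],[0,0,0]],
    [[0.06,-0.7655,0.375],[0,0,0]],
    [[0.06,-0.7655,0.375],[0,0,0]],
  ],
)

```text
time: 38.28
tool_pos: [0.5904, -0.3186, 0.1586]
tcp_rot: [-1.206, -1.208, 1.209]
wrist_force: [0.7, 0.9, -2.6]
width: 0.334
```

Request:
play_rows(
  motion=[
    [[0,0,-0.12],[0,0,0]],
    [[0,0,-0.24],[0,0,0]],
    [[0,0,-0.34],[0,0,0]],
    [[0,0,-0.375],[0,0,0]],
    [[0,0,-0.375],[0,0,0]],
  ],
)

```text
time: 38.9
tool_pos: [0.591, -0.3173, 0.0093]
tcp_rot: [-1.206, -1.21, 1.211]
wrist_force: [0.2, 0.5, -1.8]
width: 0.336
```

Run:
```python
from h import *
s=bot.read_state();print(s['tool_pos'])
im,d=cams.read_camera('scene'); save('s17',cv2.resize(im[100:310,60:340],None,fx=2.8,fy=2.8))
```

```text
[ 0.59097544 -0.31725057  0.00934618]
```

View pics/s17.png

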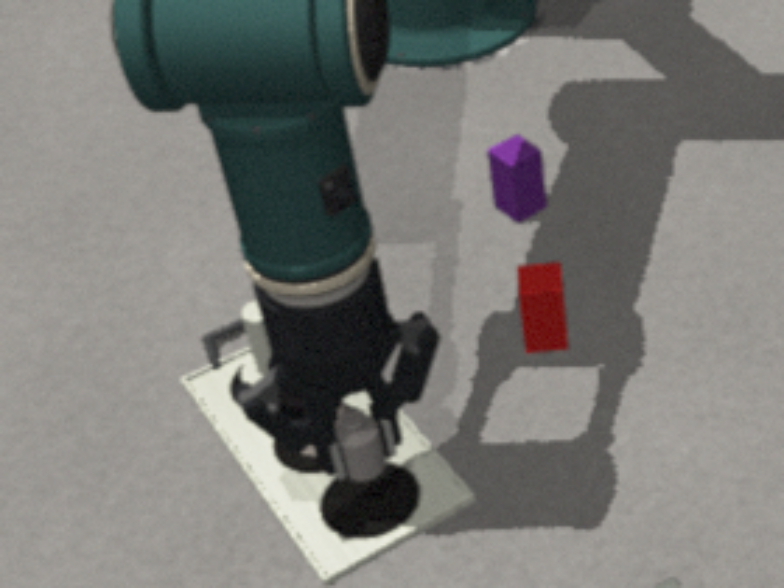

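Request:
play_rows(
  motion=[
    [[0,0,-0.03],[0,0,0]],
    [[0,0,-0.06],[0,0,0]],
    [[0,0,-0.08],[0,0,0]],
    [[0,0,-0.0875],[0,0,0]],
    [[0,0,-0.0875],[0,0,0]],
    [[0,0,-0.0875],[0,0,0]],
    [[0,0,-0.0875],[0,0,0]],
  ],
)

```text
time: 39.83
tool_pos: [0.5914, -0.319, -0.0244]
tcp_rot: [-1.209, -1.21, 1.21]
wrist_force: [-2.8, 1.4, 4.4]
width: 0.337
```

Request:
play_rows(
  motion=[
    [[0,0,0],[0,0,0]],
    [[0,0,0],[0,0,0]],
    [[0,0,0],[0,0,0]],
    [[0,0,0],[0,0,0]],
    [[0,0,0.1],[0,0,0]],
    [[0,0,0.2],[0,0,0]],
    [[0,0,0.35],[0,0,0]],
    [[0,0,0.4775],[0,0,0]],
    [[0,0,0.4775],[0,0,0]],
  ],
  gripper=0.35,
)

```text
time: 40.95
tool_pos: [0.5953, -0.3212, 0.1735]
tcp_rot: [-1.221, -1.215, 1.21]
wrist_force: [0.1, 0.1, 0.7]
width: 0.648
```

Request:
play_rows(
  motion=[
    [[-0.1,0.15,0.1],[0,0,0]],
    [[-0.2,0.3,0.2],[0,0,0]],
    [[-0.3,0.5,0.2],[0,0,0]],
    [[-0.4,0.75,0.2],[0,0,0]],
    [[-0.4,0.75,0.2],[0,0,0]],
    [[-0.4,0.75,0.2],[0,0,0]],
    [[-0.4,0.75,0.2],[0,0,0]],
    [[-0.4,0.75,0.2],[0,0,0]],
  ],
)

```text
time: 41.95
tool_pos: [0.4313, -0.0191, 0.2455]
tcp_rot: [-1.208, -1.21, 1.211]
wrist_force: [-0.5, 0.8, -0.8]
width: 0.648
```

Run:
```python
from h import *
im,d=cams.read_camera('scene'); save('s18',im);Ws=cloud('scene',d)
im,d=cams.read_camera('top'); save('t18',im);W=cloud('top',d)
obj=dict(spec=(.412,.328,.068),big=(.5205,.309,.068),dolly=(.442,-.333,.074),pot=(.517,-.326,.06),small=(.591,-.319,.054))
for n,(x,y,h) in obj.items():
    for nm,w in (('top',W),('scene',Ws)):
        m=(np.hypot(w[...,0]-x,w[...,1]-y)<.035)&(abs(w[...,2]-h)<.006); p=w[m]
        if len(p)<4: print(n,nm,len(p));continue
        mid=((p.max(0)+p.min(0))/2); print(n,nm,len(p),'mean-pad',(p.mean(0)[:2]-[x,y]).round(4),'mid-pad',(mid[:2]-[x,y]).round(4),p.mean(0)[2].round(4))
for l in ['meter','mug']:
  for c in('top','scene'):
    for r in cams.mark_of(c,l)[:1]: print(c,l,r['conf'],toworld(c,r['xyz']).round(3))
```

```text
spec top 321 mean-pad [-0.0022  0.0006] mid-pad [-0.0021  0.0012] 0.0683
spec scene 125 mean-pad [ 0.0027 -0.0011] mid-pad [0.0004 0.0011] 0.0692
big top 136 mean-pad [-0.0001  0.001 ] mid-pad [-0.      0.0016] 0.067
big scene 65 mean-pad [ 0.0037 -0.001 ] mid-pad [0.0029 0.0005] 0.0681
dolly top 121 mean-pad [-0.0024  0.003 ] mid-pad [-0.0018  0.0026] 0.0745
dolly scene 100 mean-pad [0.001 0.002] mid-pad [-0.0006  0.0019] 0.0746
pot top 421 mean-pad [-0.0007  0.0031] mid-pad [-0.0002  0.0017] 0.0604
pot scene 351 mean-pad [0.0036 0.001 ] mid-pad [0.0006 0.0019] 0.0613
small top 62 mean-pad [0.0001 0.0024] mid-pad [0.     0.0026] 0.0535
small scene 63 mean-pad [0.0024 0.0012] mid-pad [0.0023 0.0011] 0.0547
top meter 0.84 [ 0.768  0.027 -0.   ]
scene meter 0.74 [0.773 0.025 0.002]
scene mug 0.87 [0.767 0.215 0.003]
```

View pics/s18.png

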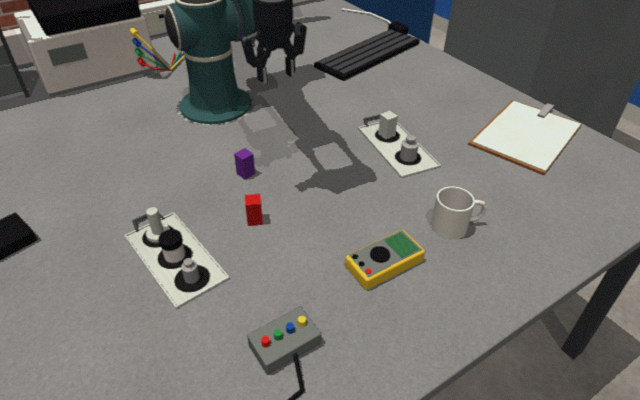

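View pics/t18.png

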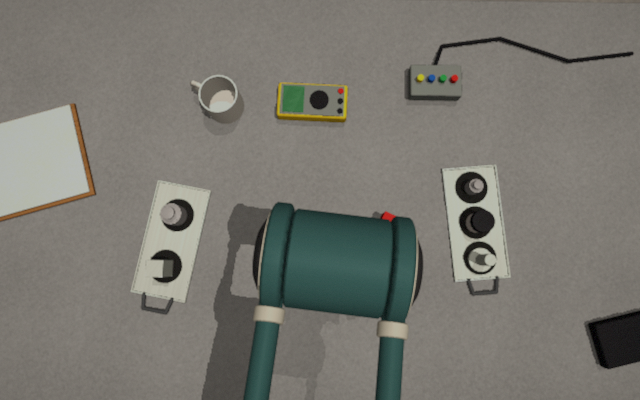

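All five stand in the middle of their pads, within about 4 mm. The gripper is clear of everything, and the meter and mug haven't moved. Handing in.

```bash
python3 -c "
from h import *
print(bot.finish_job())"
```

```text
the job is handed in; nothing more can be done
None
```

Both kits are made up and the job is handed in; it gave no verdict. The arm work took about 42 s of the 138 s allowed.

- **Tray with two pads:** the metal specimen stands beside the handle and the large check weight on the other pad. I took the plain metal bar and left the purple and red look-alikes alone.
- **Tray with three pads:** the dolly stands beside the handle, the glue pot in the middle and the small check weight at the far end.

**One mishap:** my first grasp, on the glue pot, closed in the air just above its lid. The camera depth readings showed the real fingertips about 36 mm short of the reported TCP. I corrected for that, and every later grasp held first time.

**Last checks:**
- **Position:** the top and scene cameras put all five within about 4 mm of their pad centres (15 mm allowed). The two cameras differ from each other by up to about 5 mm.
- **Height:** the measured tops are within about 1.5 mm of what standing on the tray floor should give.
- **Upright:** they look upright in the pictures; I did not measure tilt.
- **Clear of the robot:** the gripper was open and well away from everything.
- **Meter and mug:** the meter is where it was in both cameras, and the mug in the scene camera. The detector did not report the mug in the last top picture, but it is visible there in the same place.

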